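Catch the thread and lock the canister lid

ROBOT

A 6-joint arm with a two-finger parallel gripper is mounted at the origin on a cart in front of the work surface, level with it; the furniture and walls round the work are solid. World frame = base frame: x ahead of the robot, y to its left, z up, the work surface at z = 0. Lengths are in mm, angles in rad, forces in N, time in s.
With the tool pointing down it reaches from about 275 to 1000 mm from the base axis. Payload 8.4 kg.
Tool frame: the origin (TCP) lies midway between the tips of the shut fingers; the grasp point (between the pads) lies 19 mm behind it; z points along the fingers, x is the direction in which the jaws open and shut, and the axes are right-handed (so a half turn about z gives the same grasp; the last joint's range is limited). The gripper opens to 85 mm and grips with 20 to 120 N. Pads are 22 mm wide; open, the fingers measure 114 mm over their backs; the gripper's body (76 mm by 85 mm) begins 54 mm behind the grasp point. The pads swing forward as they close: fully open they stand 13 mm farther back than shut.
Start: joints at [1.334, 0.353, 1.633, -0, 1.155, -0.002], TCP at [145.404, 607.853, 209.881] pointing down, gripper open.
Joint ranges: [-2.63, 2.63], [-0.92, 2.1], [0.06, 2.66], [-1.3, 4.44], [0, 2.69], [-3.02, 3.02]. Speed limits (rad/s): [2.22, 2.22, 2.79, 3.14, 3.14, 3.14].

INTERFACE

Orientations are given as [roll, pitch, yaw] about the fixed x, y, z axes, in that order (R = Rz(yaw) Ry(pitch) Rx(roll)).
In Python, from rig import sense, grab_frame, camera_model, job gives the robot as it stands.
- The arm moves only by the tool arm_command, never from a script. Its argument "plan" is a list of rows, each an object with "translation": the shift along the tool's x, y, z in cm, a list of three; "twist": the turn about the tool's z in rad; "gripper": the opening, from 0 (shut) to 1 (fully open). A call has exactly 5 rows; each row is the pose to reach, as a shift and turn from the pose measured when the call began, along the tool's axes at that moment; what a row does not reach only later rows make up. A row lasts 1/12 s, in which the tool goes at most 41.7 mm and 7.16 degrees, less where a joint would pass 70% of its speed; a pose out of reach is approached as far as the arm can. A call with a gripper value outside its range is refused whole. The fingers move at their own pace and stop on an object; "squeeze" is the grip in N (left out, the last holds). Time passes only in rows, so rows that repeat a pose let the fingers close, or fill a call up. It gives the time, the measured TCP pose, the force and the opening at its end, in the units of the state.
- sense(): the state, without advancing time (a new reading comes with each control period).
- grab_frame(name): name is "scene" or "side" or "wrist"; returns the picture (420x560x3 uint8, blue, green, red); there is no depth.
- camera_model(name): a dict with "fx", "fy", "cx", "cy" (pixels), "dist_coeffs" ([k1, k2, p1, p2, k3] as OpenCV has them; the pictures are not rectified), "pose" (4x4, takes a point from camera to world coordinates). Camera axes: x right, y down, z forward; pixel columns grow to the right and rows downward; lengths in mm; the calibration is good to about 2 mm. A picture is of the moment at which its call begins: read the wrist's pose just before it. camera_model takes no time and is no camera call; for the wrist camera it gives the pose at the moment of the call.
- job.sign_off(): hands the job in, once; it reports no verdict.
The state is a dict: "clock": time; "qpos": joint angles; "qvel": joint speeds; "joint_efforts": joint torques, N m; "eef_pos": TCP position; "tcp_rot": TCP orientation; "contact_force": force on the tool from outside, world axes, zero at the start; "wrist_torque": the same for the moment, N m; "opening": opening from 0.0 (shut) to 1.0 (fully open).
Only numpy, scipy, OpenCV 4.12 (cv2) and the standard library are available. Lean on these libraries where they do the work, as an engineer would, in place of code of your own. Each camera call takes 0.05 s, during which the arm holds its last target.

TASK

The screw lid of the sample canister was set down with its thread not caught. Without lifting the lid off, turn it back (anticlockwise seen from above) by its arm until you see it drop level into the thread, then screw it forward (clockwise) until it is fully home against its stop. Finally push the locking bolt all the way in behind the arm, and leave the things around undisturbed.

Things in the scene. Friction and masses are not known exactly. Their poses are not given: they have to be found in the camera images.
- canister: White round canister 94 mm across on a fixed 266 x 118 x 8 mm base plate (x -63 to 203, y -59 to 59 mm of this frame). Origin on its axis at desk level, z up; +x points to the bolt pillar and is the arm's direction when the lid is home. Neck 72 mm across, rim at 115 mm, coarse outer thread, clockwise closes. Arm angles below count anticlockwise from +x. Nothing stands higher than 145 mm.
- pillar_top (a point): Top centre of the upright grey pillar (18 x 30 mm, 118 mm high) that carries the locking bolt; at x 131, y 16 mm in the canister's frame.
- lid: Loose grey screw lid, 96 mm across, 34 mm high, about 0.22 kg, with one straight arm. Origin on its axis at the skirt's lower edge, z up, +x along the arm. It starts level on top of the thread: origin 107 mm above the desk, arm at 18 to 48 degrees; turned clockwise from there it only jams on a stop. It turns easily (under 3 N on the arm).
- lid_top (a point): Centre of the lid's top, 34 mm above its origin. Turned anticlockwise, the lid drops 11 mm by its weight (origin to 96 mm) once the arm passes about 80 degrees; just past 80 it may still hang crooked on one lug: turn on until it lies level. A stop ends that turn at about 94. From there, clockwise, it winds down to the final stop: arm at 0 degrees, origin about 91 mm up.
- lid_arm (a point): Point on the lid's arm, 75 mm from the lid's axis, half-way up the arm and 13 mm above the lid's origin. The arm is a bar 12 mm wide and 14 mm high that reaches from the skirt (48 mm) to 105 mm from the axis, with free air on both sides and below it down to the base plate.
- bolt (a joint): Travel of the 12 mm steel locking bolt (m): 0 drawn back, 0.026 fully in; starts at 0 to 0.006. It slides along the canister's -x at y 16 mm, 104 mm above the desk. Its tip is at x 115 mm drawn back and 89 mm fully in, then beside the arm's outer end on its anticlockwise side. It goes in only when the arm is home; about 1.5 N of friction, stays where left.
- bolt_pad (a point): Centre of the outer face of the bolt's round push pad (26 mm across, 7 mm thick), 104 mm above the desk, at x = 174 mm minus the bolt's travel in the canister's frame. Push it toward the canister, along the canister's -x.
- label_roll: White roll of labels lying flat, 84 mm across, 38 mm high, loose bystander; origin at the centre of its underside.
- tape_roll: Roll of brown packing tape, 94 mm across, 48 mm high, loose bystander; origin at the underside.
- note_block: Block of square notes, 76 x 76 x 22 mm, loose bystander; origin at the centre of its underside.
Not all that is in view belongs to the job. Several things have the shape of the lid; the one meant has the colours described above.

How it is judged (in metres and radians):
On the way, in this order (a step that is already met when the one before it is completed fails the run):
1. the lid, turned back, has dropped into the start of the thread (z of lid in the frame of canister below 0.099 m and x of lid_arm in the frame of canister below 0.035 m and y of lid_arm in the frame of canister above 0.05 m and angle between lid's own z axis and vertical below 0.08 rad), for 0.1 s.
2. the lid is screwed forward, fully home, with the bolt still drawn back (z of lid in the frame of canister below 0.0945 m and angle between the x axis of lid and the x axis of canister, either way round below 0.06 rad and x of lid_arm in the frame of canister above 0.06 m and angle between lid's own z axis and vertical below 0.06 rad and value of joint bolt below 0.012 m), for 0.2 s.
At the end, for the whole second after the job is handed in: The lid is level and screwed home (origin less than 94.5 mm above the canister's origin, arm within 0.06 rad of the canister's +x), the bolt is pushed in by more than 21 of its 26 mm, and all is at rest (z of lid in the frame of canister below 0.0945 m and angle between the x axis of lid and the x axis of canister, either way round below 0.06 rad and x of lid_arm in the frame of canister above 0.06 m and angle between lid's own z axis and vertical below 0.06 rad and value of joint bolt above 0.021 m and linear speed of lid below 0.02 m/s and velocity of joint bolt below 0.02 m/s); the robot touches nothing.
It fails at once if the lid is lifted off the canister (z of lid in the frame of canister above 0.122 m).
It fails at once if a bystander is moved by more than 20 mm (distance of any of label_roll, tape_roll, note_block from where it was at the start of the episode above 0.02 m).
It also fails if it takes over 64 s, if anything falls off the work surface, if the arm or the gripper's body presses on something with over 40 N, if the wrist force passes 120 N, or if a joint passes its speed limit or range.

## Working session

There is one attempt and no reset: what is moved stays moved. The work goes in short steps, Python scripts to look and compute and a tool call to move; the robot and the scene stay as the last step left them, time stands still between calls to the robot, and variables do not carry over. Pictures are saved under pics/ and viewed, and the job is handed in when it is done.

Besides the shell and the picture viewer there is one more tool, called as name(argument=value, ...) on one line, values as JSON. arm_command: Moves the arm, as the interface text tells. Its arguments: {"type":"object","properties":{"plan":{"type":"array","items":{"type":"object","properties":{"translation":{"type":"array","items":{"type":"number"}},"twist":{"type":"number"},"gripper":{"type":"number"}}}},"squeeze":{"type":"number"}},"required":["plan"]}

```bash
mkdir -p pics; ls; python3 - <<'E'
from rig import sense, grab_frame, camera_model
import cv2
for n in ["scene","side","wrist"]:
    m=camera_model(n); print(n,{k:(v if k!='pose' else None) for k,v in m.items()}); print(m['pose'])
    cv2.imwrite(f"pics/{n}0.png",grab_frame(n))
print(sense())
E
```

```text
pics
scene {'fx': 390.85956807887146, 'fy': 390.85956807887146, 'cx': 272.0182993619551, 'cy': 206.20739501779894, 'dist_coeffs': array([-0.03841509,  0.        ,  0.        ,  0.        ,  0.        ]), 'pose': None}
[[ 6.97403744e-01 -4.85519146e-01  5.27161434e-01  1.48354918e+01]
 [-7.16678169e-01 -4.73126749e-01  5.12370454e-01 -5.28466548e+02]
 [ 6.48509983e-04 -7.35134164e-01 -6.77921338e-01  8.24935701e+02]
 [ 0.00000000e+00  0.00000000e+00  0.00000000e+00  1.00000000e+00]]
side {'fx': 391.93605237630186, 'fy': 391.93605237630186, 'cx': 280.96490400462613, 'cy': 210.67982159434433, 'dist_coeffs': array([-0.11445631,  0.        ,  0.        ,  0.        ,  0.        ]), 'pose': None}
[[ 8.84234341e-01 -2.76150362e-01  3.76657149e-01  1.32503048e+02]
 [-4.66931658e-01 -5.40347226e-01  6.99999787e-01 -8.36558926e+02]
 [ 1.02204509e-02 -7.94836997e-01 -6.06736920e-01  8.16278236e+02]
 [ 0.00000000e+00  0.00000000e+00  0.00000000e+00  1.00000000e+00]]
wrist {'fx': 303.8655672049298, 'fy': 303.8655672049298, 'cx': 280.9631482383401, 'cy': 209.14741115457934, 'dist_coeffs': array([-
[... 317 characters left out ...]
.00000000e+00  1.00000000e+00]]
{'clock': 0.15, 'qpos': array([ 1.33362262e+00,  3.53492075e-01,  1.63391170e+00, -1.31781707e-06,
        1.15520341e+00, -2.35913888e-03]), 'qvel': array([ 0.00115425, -0.0013617 , -0.00093737,  0.00017424,  0.00058867,
       -0.00025988]), 'joint_efforts': array([ 3.05759331e-04, -6.05631924e+01, -3.42337847e+01,  4.04179798e-05,
        6.05435169e-03, -2.64408834e-05]), 'eef_pos': array([145.30597246, 607.50771495, 209.35435459]), 'tcp_rot': array([-3.14159147e+00,  1.01452384e-03,  1.33598229e+00]), 'contact_force': array([-0.24533736, -0.54863971,  0.06864997]), 'wrist_torque': array([0.01635071, 0.03092172, 0.04235366]), 'opening': 0.9969092966817594}
```

View pics/scene0.png

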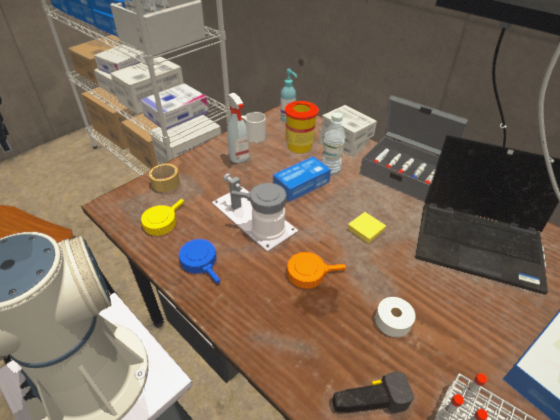

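View pics/side0.png

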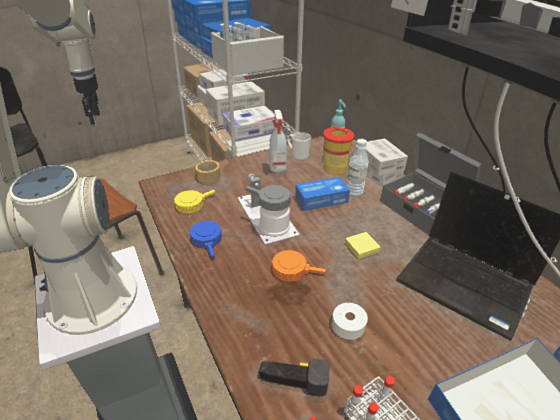

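View pics/wrist0.png

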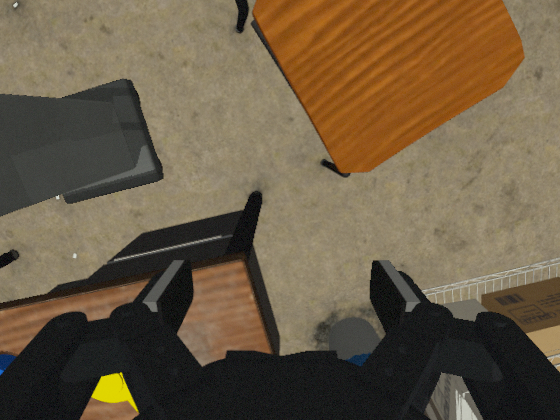

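The grey lid is on the white canister, at scene (268,198) and side (274,198). Things it could be taken for: yellow lid (158,220), blue lid (198,256) and orange lid (306,270) in scene. Only the grey one fits the description, so I'll check it in a close crop.

```bash
python3 - <<'E'
import cv2,numpy as np
a=cv2.imread("pics/scene0.png")[160:260,200:310]; b=cv2.imread("pics/side0.png")[160:260,220:330]
cv2.imwrite("pics/crop0.png",np.hstack([cv2.resize(a,None,fx=3.6,fy=3.6,interpolation=cv2.INTER_CUBIC),cv2.resize(b,None,fx=3.6,fy=3.6,interpolation=cv2.INTER_CUBIC)]))
E
```

```text
(no output)
```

View pics/crop0.png

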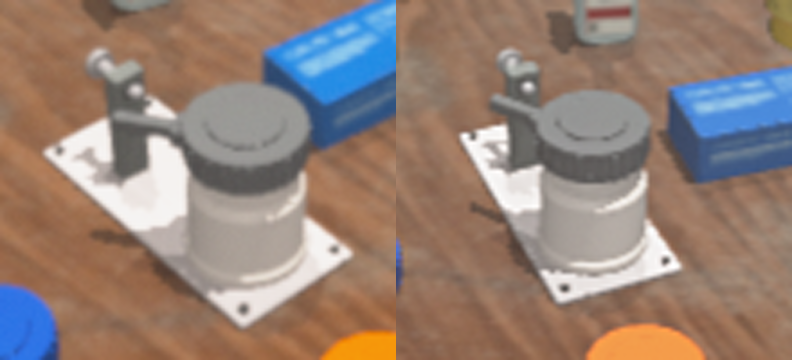

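```bash
cat > h.py <<'E'
import numpy as np,cv2
from rig import sense, grab_frame, camera_model
def ray(m,uv):
    K=np.array([[m['fx'],0,m['cx']],[0,m['fy'],m['cy']],[0,0,1]])
    p=cv2.undistortPoints(np.array([[uv]],float),K,np.array(m['dist_coeffs']))[0,0]
    T=np.array(m['pose']); d=T[:3,:3]@np.array([p[0],p[1],1]); return T[:3,3],d/np.linalg.norm(d)
def onz(m,uv,z):
    o,d=ray(m,uv); return o+d*(z-o[2])/d[2]
def tri(*mu):
    A=np.zeros((3,3));b=np.zeros(3);R=[ray(m,u) for m,u in mu]
    for o,d in R:
        P=np.eye(3)-np.outer(d,d);A+=P;b+=P@o
    x=np.linalg.solve(A,b); return x,[float(np.linalg.norm((np.eye(3)-np.outer(d,d))@(x-o))) for o,d in R]
def proj(m,X):
    K=np.array([[m['fx'],0,m['cx']],[0,m['fy'],m['cy']],[0,0,1]]);T=np.linalg.inv(np.array(m['pose']))
    return cv2.projectPoints(np.atleast_2d(X).astype(float),cv2.Rodrigues(T[:3,:3])[0],T[:3,3],K,np.array(m['dist_coeffs']))[0][:,0]
def snap(n,f):
    m=camera_model(n);im=grab_frame(n);cv2.imwrite(f,im);return m,im
E
python3 - <<'E'
from h import *
np.set_printoptions(precision=1,suppress=True)
s=camera_model('scene');d=camera_model('side')
print('lidtop',tri((s,(268.1,195.6)),(d,(270+0,0))) if 0 else tri((s,(200+245/3.6,160+128/3.6)),(d,(220+199/3.6,160+121/3.6))))
for n,a,b in [('L',(45,153),(65,135)),('F',(243,326),(162,300)),('R',(352,253),(284,266))]:
    ua=(200+a[0]/3.6,160+a[1]/3.6);ub=(220+b[0]/3.6,160+b[1]/3.6)
    print(n,onz(s,ua,8),onz(d,ub,8),tri((s,ua),(d,ub)))
for n,a,b in [('armtip',(122,120),(496-396,103)),('pad',(97,64),(510-396,60)),('pillartop',(126,70),(523-396,68))]:
    ua=(200+a[0]/3.6,160+a[1]/3.6);ub=(220+b[0]/3.6,160+b[1]/3.6)
    print(n,tri((s,ua),(d,ub)))
for n,u,v,z in [('label',(396,312),(350,318),38),('tape',(164,175),(208,169),48),('note',(367,226),(363,244),22)]:
    print(n,onz(s,u,z),onz(d,v,z))
E
```

```text
lidtop (array([579.5,  34.3, 131.9]), [2.2474664037957166, 2.2474664037957264])
L [532.8 233.7   8. ] [534.5 233.6   8. ] (array([535.5, 237.2,   4.8]), [0.5757647367180926, 0.5757647367182638])
F [512.7 -27.4   8. ] [513.7 -27.6   8. ] (array([514.2, -26.1,   6.2]), [0.34377796192299376, 0.3437779619230692])
R [628.5 -36.    8. ] [628.3 -36.6   8. ] (array([629.1, -35.4,   6.9]), [0.16218472072494175, 0.1621847207250221])
armtip (array([524.1, 112.8, 123.1]), [0.7178054616300036, 0.7178054616302465])
pad (array([577.9, 206.1,  97.3]), [1.1454847441131808, 1.1454847441129474])
pillartop (array([573.2, 163.8, 115.5]), [0.36144778035246367, 0.36144778035221453])
label [ 568.3 -389.9   38. ] [ 564.2 -396.3   38. ]
tape [482.5 411.3  48. ] [485.6 403.4  48. ]
note [ 769.8 -176.1   22. ] [ 769.3 -180.6   22. ]
```

```bash
cat >> h.py <<'E'
from scipy.spatial.transform import Rotation as Ro
def rel(x,y,z,yawdeg):
    s=sense();R=Ro.from_euler('xyz',s['tcp_rot']).as_matrix()
    t=R.T@(np.array([x,y,z])-s['eef_pos'])/10
    tw=-(np.radians(yawdeg)-s['tcp_rot'][2]); tw=(tw+np.pi)%(2*np.pi)-np.pi
    print('shift cm',np.round(t,2),'twist',round(tw,3),'t',round(s['clock'],2),'pos',np.round(s['eef_pos'],1),'yaw',round(np.degrees(s['tcp_rot'][2]),1),'F',np.round(s['contact_force'],1),'op',round(s['opening'],2))
E
python3 -c "
from h import *
rel(533,98,230,33)"
```

```text
shift cm [-40.53  49.56  -2.02] twist 0.76 t 0.15 pos [145.3 607.5 209.4] yaw 76.5 F [-0.2 -0.5  0.1] op 1.0
```

arm_command(plan=[{"translation": [-40.5,49.6,-2],"twist": 0.76,"gripper": 0.5},{"translation": [-40.5,49.6,-2],"twist": 0.76,"gripper": 0.5},{"translation": [-40.5,49.6,-2],"twist": 0.76,"gripper": 0.5},{"translation": [-40.5,49.6,-2],"twist": 0.76,"gripper": 0.5},{"translation": [-40.5,49.6,-2],"twist": 0.76,"gripper": 0.5}])

```text
clock: 0.57
eef_pos: [272.1, 440.4, 216.2]
tcp_rot: [3.141, 0.001, 0.705]
contact_force: [1.0, 0.8, -0.4]
opening: 0.501
```

```bash
python3 -c "
from h import *
rel(533,98,230,33)"
```

```text
shift cm [-2.34 42.99 -1.35] twist 0.13 t 0.57 pos [272.1 440.4 216.2] yaw 40.4 F [ 1.   0.8 -0.4] op 0.5
```

arm_command(plan=[{"translation": [-2.3,43,-1.4],"twist": 0.13,"gripper": 0.5},{"translation": [-2.3,43,-1.4],"twist": 0.13,"gripper": 0.5},{"translation": [-2.3,43,-1.4],"twist": 0.13,"gripper": 0.5},{"translation": [-2.3,43,-1.4],"twist": 0.13,"gripper": 0.5},{"translation": [-2.3,43,-1.4],"twist": 0.13,"gripper": 0.5}])

```text
clock: 0.98
eef_pos: [398.4, 274.6, 223.3]
tcp_rot: [3.141, 0.001, 0.576]
contact_force: [1.3, -0.1, 0.2]
opening: 0.497
```

```bash
python3 -c "
from h import *
rel(533,98,230,33)"
```

```text
shift cm [ 1.68 22.15 -0.66] twist -0.0 t 0.98 pos [398.4 274.6 223.3] yaw 33.0 F [ 1.3 -0.1  0.2] op 0.5
```

arm_command(plan=[{"translation": [1.7,22.2,-0.7],"twist": 0,"gripper": 0.5},{"translation": [1.7,22.2,-0.7],"twist": 0,"gripper": 0.5},{"translation": [1.7,22.2,-0.7],"twist": 0,"gripper": 0.5},{"translation": [1.7,22.2,-0.7],"twist": 0,"gripper": 0.5},{"translation": [1.7,22.2,-0.7],"twist": 0,"gripper": 0.5}])

```text
clock: 1.4
eef_pos: [524.4, 108.7, 230.0]
tcp_rot: [3.141, 0.001, 0.575]
contact_force: [1.0, -0.1, 0.6]
opening: 0.5
```

```bash
python3 -c "
from h import *
import pickle
rel(533,98,230,33)
m,im=snap('wrist','pics/w1.png'); pickle.dump(m,open('w1.pkl','wb'))
snap('scene','pics/s1.png')
rel(533,98,230,33)"
```

```text
shift cm [0.14 1.36 0.  ] twist -0.0 t 1.4 pos [524.4 108.7 230. ] yaw 33.0 F [ 1.  -0.1  0.6] op 0.5
shift cm [0.07 1.03 0.01] twist -0.005 t 1.5 pos [526.8 106.3 230.1] yaw 32.7 F [0.8 0.2 0.8] op 0.5
```

View pics/w1.png

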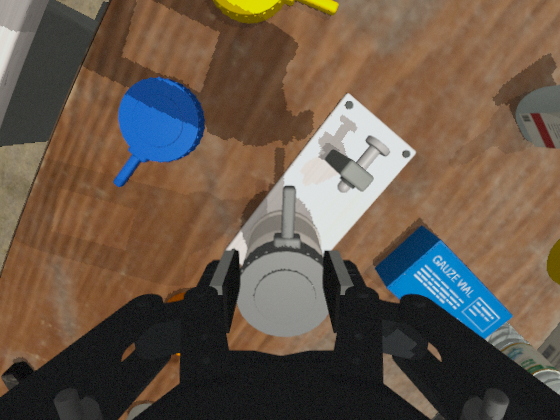

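The wrist view shows the grey lid top centred near (284,288), its arm running up to the tip at (289,187), the pillar and bolt at (350,170), and the far plate corners at (348,94) and (415,154).

```bash
python3 - <<'E'
from h import *
import pickle
np.set_printoptions(precision=1,suppress=True)
w=pickle.load(open('w1.pkl','rb'));s=camera_model('scene');d=camera_model('side')
print('lidtop',onz(w,(284,288),141), tri((w,(284,288)),(s,(268.1,195.6)),(d,(275.3,193.6))))
L=onz(w,(348,94),8);L2=onz(w,(415,154),8);print('corners',L,L2)
print('armtip',onz(w,(289,187),127),'armroot',onz(w,(287.5,236),127))
print('pillar',onz(w,(356,168),118),'pad',onz(w,(376,146),104))
c1=np.array([203,59]);P=[(L,(203,59)),(L2,(203,-59)),(np.array([513,-27.5]),(-63,59)),(np.array([628.4,-36.3]),(-63,-59))]
A=np.array([p[1] for p in P],float);B=np.array([p[0][:2] for p in P])
T,inl=cv2.estimateAffinePartial2D(A,B);print(T,np.degrees(np.arctan2(T[1,0],T[0,0])),np.hypot(T[0,0],T[1,0]))
E
```

```text
lidtop [569.7  42.3 141. ] (array([577.8,  35.1, 130.6]), [4.433439618378509, 1.455486538583689, 4.3053702779314635])
corners [535.7 237.    8. ] [649.7 226.3   8. ]
armtip [522.3 123.4 127. ] armroot [546.9  83.5 127. ]
pillar [565.  169.9 118. ] pad [572.4 197.1 104. ]
[[  0.1  -1.  575.9]
 [  1.    0.1  30.7]] 85.21453073490316 0.9912350775678795
```

```bash
python3 -c "
from h import *
import pickle
m,im=snap('wrist','pics/w2.png'); pickle.dump(m,open('w2.pkl','wb'))
rel(533,98,230,33)
cv2.imwrite('pics/w2c.png',cv2.resize(im[80:340,180:450],None,fx=2.2,fy=2.2,interpolation=cv2.INTER_CUBIC))
"
```

```text
shift cm [ 0.12  1.3  -0.02] twist -0.005 t 1.55 pos [524.9 108.3 229.7] yaw 32.7 F [-0.8  0.3  0.4] op 0.5
```

View pics/w2c.png

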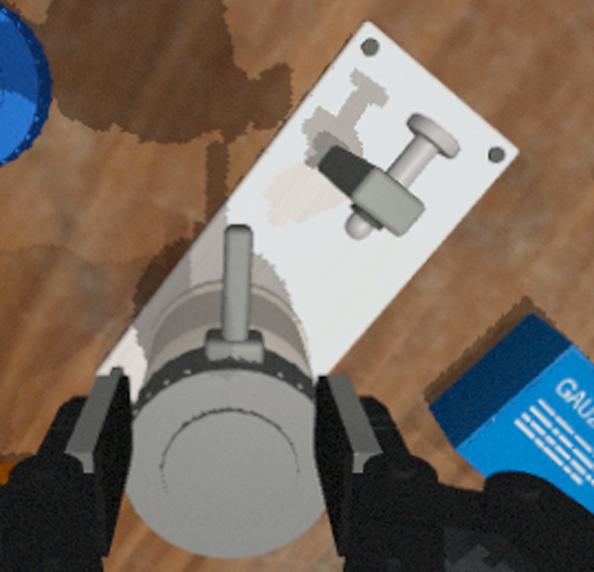

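```bash
python3 - <<'E'
from h import *
import pickle
np.set_printoptions(precision=1,suppress=True)
w=pickle.load(open('w2.pkl','rb'));s=camera_model('scene');d=camera_model('side')
u=lambda a,b:(180+a/2.2,80+b/2.2)
print(tri((w,u(231,466)),(s,(268.1,195.6)),(d,(275.3,193.6))),onz(w,u(231,466),141))
L=onz(w,u(368,20),8);L2=onz(w,u(519,152),8);print('corners',L,L2)
a=onz(w,u(238,228),127);b=onz(w,u(235.5,330),127);print('arm',a,b,np.degrees(np.arctan2(*(a-b)[1::-1])))
print('pillar',onz(w,u(392,202),118),tri((w,u(392,202)),(s,(200+126/3.6,160+70/3.6)),(d,(220+127/3.6,160+68/3.6))))
P=[(L,(203,59)),(L2,(203,-59)),(np.array([513,-27.5]),(-63,59)),(np.array([628.4,-36.3]),(-63,-59))]
A=np.array([p[1] for p in P],float);B=np.array([p[0][:2] for p in P])
T,inl=cv2.estimateAffinePartial2D(A,B);yaw=np.arctan2(T[1,0],T[0,0]);print(T,np.degrees(yaw),np.hypot(T[0,0],T[1,0]))
E
```

```text
(array([578.1,  32.6, 133.4]), [0.3249181200105415, 2.18970140543994, 2.486368948599871]) [575.1  36.5 141. ]
corners [535.  238.4   8. ] [650.1 228.6   8. ]
arm [522.6 123.1 127. ] [545.8  85.6 127. ] 121.73781292594802
pillar [571.6 165.5 118. ] (array([573.6, 165.2, 114.3]), [0.8349156688191357, 0.8249572581642955, 0.1267997133766543])
[[  0.1  -1.  575.9]
 [  1.    0.1  31.2]] 85.304802571263 0.997524494428719
```

```bash
python3 -c "
from h import *
rel(535.5,100,97,31.7)"
```

```text
shift cm [ 0.45  1.25 13.27] twist 0.018 t 1.55 pos [524.9 108.3 229.7] yaw 32.7 F [-0.8  0.3  0.4] op 0.5
```

arm_command(plan=[{"translation": [0.4,1.2,3],"twist": 0.02,"gripper": 0.4},{"translation": [0.4,1.2,5.5],"twist": 0.02,"gripper": 0.4},{"translation": [0.4,1.2,8],"twist": 0.02,"gripper": 0.4},{"translation": [0.4,1.2,8],"twist": 0.02,"gripper": 0.4},{"translation": [0.4,1.2,8],"twist": 0.02,"gripper": 0.4}])

```text
clock: 1.97
eef_pos: [533.3, 100.8, 148.9]
tcp_rot: [-3.141, 0.004, 0.552]
contact_force: [-0.1, 0.2, 0.2]
opening: 0.4
```

```bash
python3 -c "
from h import *
rel(535.5,100,97,31.7)
snap('wrist','pics/w3.png');snap('side','pics/d3.png')"
```

```text
shift cm [0.17 0.19 5.19] twist -0.001 t 1.97 pos [533.3 100.8 148.9] yaw 31.6 F [-0.1  0.2  0.2] op 0.4
```

View pics/w3.png

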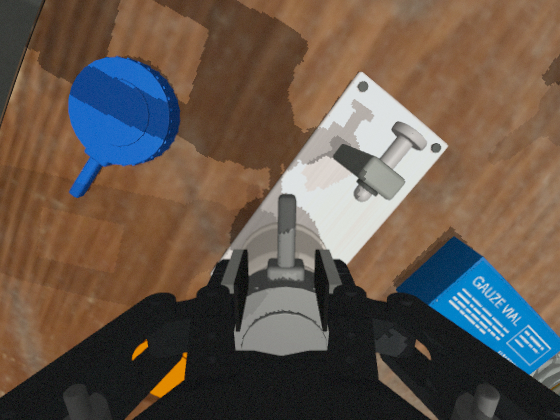

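```bash
python3 -c "
from h import *
m=camera_model('wrist');print(proj(m,[[533.3,100.8,148.9],[533.3,100.8,127],[522.6,123,127],[532,107,127],[577,33.5,141]]))
cv2.imwrite('pics/d3c.png',cv2.resize(cv2.imread('pics/d3.png')[80:260,180:400],None,fx=3,fy=3))"
```

```text
[[279.31045943 245.20832988]
 [279.4830443  231.85331146]
 [283.43745349 195.56625288]
 [282.77026263 223.27148062]
 [282.29866004 346.64899086]]
```

View pics/d3c.png

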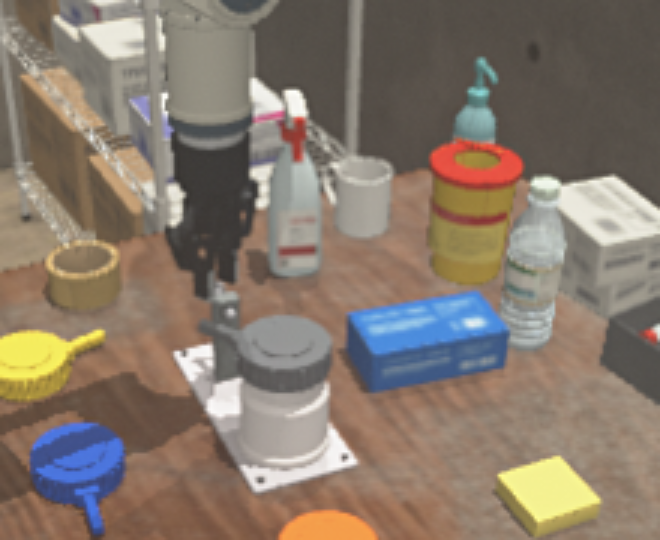

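Side view: the gripper is above the lid's arm and the way down is clear. In the wrist view the fingers (235 and 335) straddle the arm (287), so I can descend.

arm_command(plan=[{"translation": [0.1,0.1,2],"twist": 0,"gripper": 0.4},{"translation": [0.1,0.1,3.5],"twist": 0,"gripper": 0.4},{"translation": [0.1,0.1,5.2],"twist": 0,"gripper": 0.4},{"translation": [0.1,0.1,5.2],"twist": 0,"gripper": 0.4},{"translation": [0.1,0.1,5.2],"twist": 0,"gripper": 0.4}])

```text
clock: 2.48
eef_pos: [537.1, 101.0, 100.1]
tcp_rot: [3.14, -0.001, 0.553]
contact_force: [-0.0, 0.7, -0.1]
opening: 0.402
```

```bash
cat >> h.py <<'E'
C=np.array([576.5,33.5]);CY=85.2
def at(theta,r,z,extra=0):
    a=np.radians(theta+CY);p=C+r*np.array([np.cos(a),np.sin(a)])
    y=theta+CY-90
    rel(p[0],p[1],z,y)
E
python3 -c "
from h import *
at(36.5,78,95)
for t in (45,55,65): at(t,78,95)
snap('wrist','pics/w4.png')"
```

```text
shift cm [-0.19  0.01  0.51] twist -0.001 t 2.48 pos [537.1 101.  100.1] yaw 31.7 F [-0.   0.7 -0.1] op 0.4
shift cm [-1.34  0.1   0.51] twist -0.149 t 2.48 pos [537.1 101.  100.1] yaw 31.7 F [-0.   0.7 -0.1] op 0.4
shift cm [-2.66  0.42  0.51] twist -0.323 t 2.48 pos [537.1 101.  100.1] yaw 31.7 F [-0.   0.7 -0.1] op 0.4
shift cm [-3.91  0.96  0.51] twist -0.498 t 2.48 pos [537.1 101.  100.1] yaw 31.7 F [-0.   0.7 -0.1] op 0.4
```

View pics/w4.png

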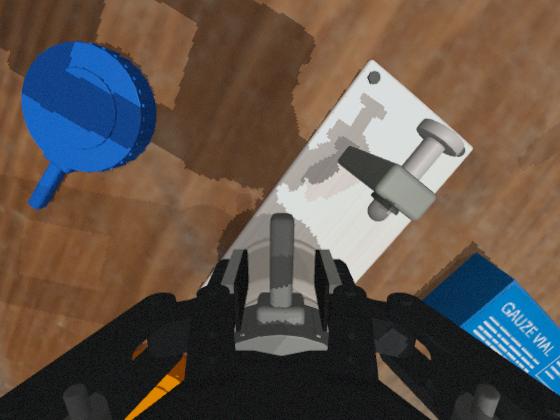

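```bash
cat >> h.py <<'E'
def arc(ths,r,z):
    for t in ths: at(t,r,z)
E
python3 -c "
from h import *
arc((40,44,48,52,56),78,96)"
```

```text
shift cm [-0.72  0.01  0.47] twist -0.062 t 2.53 pos [537.6 101.1 100.7] yaw 31.7 F [-1.1  0.5  0.5] op 0.4
shift cm [-1.26  0.06  0.46] twist -0.132 t 2.53 pos [537.6 101.1 100.7] yaw 31.7 F [-1.1  0.5  0.5] op 0.4
shift cm [-1.8   0.15  0.46] twist -0.201 t 2.53 pos [537.6 101.1 100.7] yaw 31.7 F [-1.1  0.5  0.5] op 0.4
shift cm [-2.33  0.28  0.46] twist -0.271 t 2.53 pos [537.6 101.1 100.7] yaw 31.7 F [-1.1  0.5  0.5] op 0.4
shift cm [-2.84  0.44  0.46] twist -0.341 t 2.53 pos [537.6 101.1 100.7] yaw 31.7 F [-1.1  0.5  0.5] op 0.4
```

arm_command(plan=[{"translation": [-0.7,0,0.3],"twist": -0.06,"gripper": 0.27},{"translation": [-1.25,0.05,0.45],"twist": -0.13,"gripper": 0.27},{"translation": [-1.8,0.15,0.45],"twist": -0.2,"gripper": 0.27},{"translation": [-2.3,0.3,0.45],"twist": -0.27,"gripper": 0.27},{"translation": [-2.85,0.45,0.45],"twist": -0.34,"gripper": 0.27}])

```text
clock: 2.95
eef_pos: [516.9, 82.5, 98.1]
tcp_rot: [3.137, -0.004, 0.896]
contact_force: [1.2, 0.2, -0.4]
opening: 0.267
```

```bash
python3 -c "
from h import *
arc((60,64,68,72,76),78,97)
snap('wrist','pics/w5.png')"
```

```text
shift cm [-0.63 -0.07  0.11] twist -0.067 t 2.95 pos [516.9  82.5  98.1] yaw 51.4 F [ 1.2  0.2 -0.4] op 0.27
shift cm [-1.17 -0.02  0.1 ] twist -0.137 t 2.95 pos [516.9  82.5  98.1] yaw 51.4 F [ 1.2  0.2 -0.4] op 0.27
shift cm [-1.71  0.08  0.1 ] twist -0.207 t 2.95 pos [516.9  82.5  98.1] yaw 51.4 F [ 1.2  0.2 -0.4] op 0.27
shift cm [-2.24  0.21  0.1 ] twist -0.277 t 2.95 pos [516.9  82.5  98.1] yaw 51.4 F [ 1.2  0.2 -0.4] op 0.27
shift cm [-2.75  0.37  0.1 ] twist -0.346 t 2.95 pos [516.9  82.5  98.1] yaw 51.4 F [ 1.2  0.2 -0.4] op 0.27
```

View pics/w5.png

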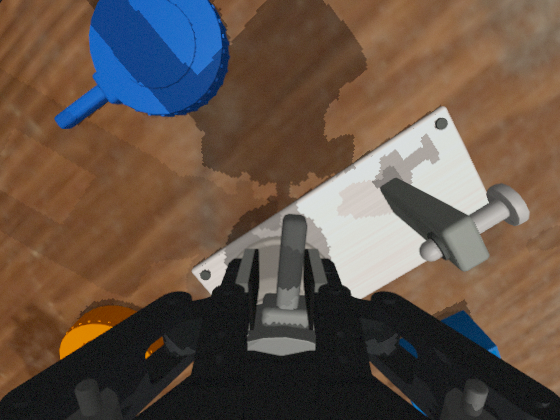

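The lid is turning: the arm (tip at 294,220) lies against the trailing finger on the right. I'll carry on.

arm_command(plan=[{"translation": [-0.6,-0.05,0.1],"twist": -0.07,"gripper": 0.27},{"translation": [-1.15,0,0.1],"twist": -0.14,"gripper": 0.27},{"translation": [-1.7,0.1,0.1],"twist": -0.21,"gripper": 0.27},{"translation": [-2.25,0.2,0.1],"twist": -0.28,"gripper": 0.27},{"translation": [-2.75,0.35,0.1],"twist": -0.35,"gripper": 0.27}])

```text
clock: 3.42
eef_pos: [502.8, 58.3, 98.5]
tcp_rot: [3.134, -0.002, 1.253]
contact_force: [0.3, -0.4, -0.6]
opening: 0.271
```

```bash
python3 -c "
from h import *
arc((79,82,85,87,88),78,97)"
```

```text
shift cm [-0.38 -0.02  0.15] twist -0.042 t 3.42 pos [502.8  58.3  98.5] yaw 71.8 F [ 0.3 -0.4 -0.6] op 0.27
shift cm [-0.79  0.01  0.15] twist -0.095 t 3.42 pos [502.8  58.3  98.5] yaw 71.8 F [ 0.3 -0.4 -0.6] op 0.27
shift cm [-1.19  0.06  0.15] twist -0.147 t 3.42 pos [502.8  58.3  98.5] yaw 71.8 F [ 0.3 -0.4 -0.6] op 0.27
shift cm [-1.46  0.1   0.15] twist -0.182 t 3.42 pos [502.8  58.3  98.5] yaw 71.8 F [ 0.3 -0.4 -0.6] op 0.27
shift cm [-1.59  0.13  0.15] twist -0.199 t 3.42 pos [502.8  58.3  98.5] yaw 71.8 F [ 0.3 -0.4 -0.6] op 0.27
```

arm_command(plan=[{"translation": [-0.4,0,0.1],"twist": -0.04,"gripper": 0.27},{"translation": [-0.8,0,0.1],"twist": -0.1,"gripper": 0.27},{"translation": [-1.2,0.05,0.1],"twist": -0.15,"gripper": 0.27},{"translation": [-1.45,0.1,0.1],"twist": -0.18,"gripper": 0.27},{"translation": [-1.6,0.15,0.1],"twist": -0.2,"gripper": 0.27}])

```text
clock: 3.83
eef_pos: [500.3, 42.6, 98.9]
tcp_rot: [3.132, -0.001, 1.453]
contact_force: [0.1, 0.0, -0.7]
opening: 0.276
```

```bash
python3 -c "
from h import *
arc((88,90,92,94,96),78,97)
a=snap('wrist','pics/w6.png')[1];b=snap('side','pics/d6.png')[1][160:260,220:330]
c=grab_frame('scene')[160:260,200:310]
cv2.imwrite('pics/c6.png',np.hstack([cv2.resize(c,None,fx=3.6,fy=3.6,interpolation=cv2.INTER_CUBIC),cv2.resize(b,None,fx=3.6,fy=3.6,interpolation=cv2.INTER_CUBIC)]))"
```

```text
shift cm [ 0.   -0.13  0.19] twist 0.001 t 3.83 pos [500.3  42.6  98.9] yaw 83.2 F [ 0.1  0.  -0.7] op 0.28
shift cm [-0.27 -0.12  0.19] twist -0.034 t 3.83 pos [500.3  42.6  98.9] yaw 83.2 F [ 0.1  0.  -0.7] op 0.28
shift cm [-0.54 -0.11  0.19] twist -0.069 t 3.83 pos [500.3  42.6  98.9] yaw 83.2 F [ 0.1  0.  -0.7] op 0.28
shift cm [-0.81 -0.09  0.19] twist -0.104 t 3.83 pos [500.3  42.6  98.9] yaw 83.2 F [ 0.1  0.  -0.7] op 0.28
shift cm [-1.08 -0.05  0.19] twist -0.139 t 3.83 pos [500.3  42.6  98.9] yaw 83.2 F [ 0.1  0.  -0.7] op 0.28
```

View pics/w6.png

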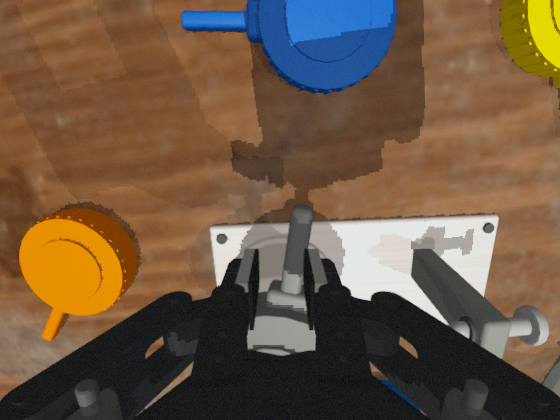

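View pics/c6.png

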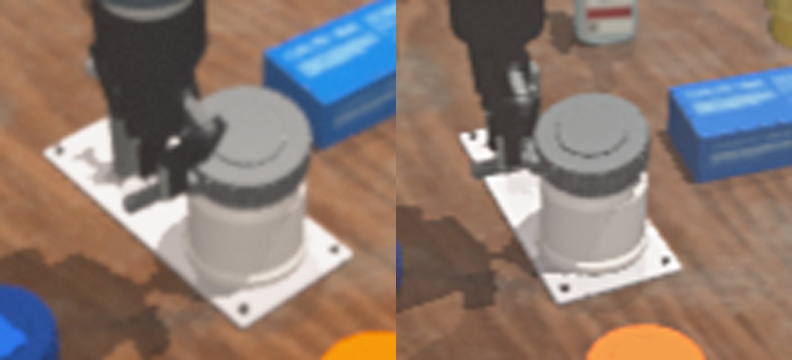

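The lid now hangs crooked, tilted toward the arm, with one side still up. I'll turn on toward the stop in small steps.

arm_command(plan=[{"translation": [-0.3,-0.1,0.1],"twist": -0.035,"gripper": 0.27},{"translation": [-0.55,-0.1,0.1],"twist": -0.07,"gripper": 0.27},{"translation": [-0.8,-0.1,0.1],"twist": -0.1,"gripper": 0.27},{"translation": [-0.8,-0.1,0.1],"twist": -0.1,"gripper": 0.27},{"translation": [-0.8,-0.1,0.1],"twist": -0.1,"gripper": 0.27}])

```text
clock: 4.4
eef_pos: [498.2, 35.0, 97.5]
tcp_rot: [3.132, -0.0, 1.549]
contact_force: [0.4, -0.2, 0.7]
opening: 0.271
```

```bash
cat >> h.py <<'E'
def views(k):
    a=snap('wrist',f'pics/w{k}.png')[1];b=grab_frame('side')[160:260,220:330];c=grab_frame('scene')[160:260,200:310]
    cv2.imwrite(f'pics/c{k}.png',np.hstack([cv2.resize(c,None,fx=3.6,fy=3.6,interpolation=cv2.INTER_CUBIC),cv2.resize(b,None,fx=3.6,fy=3.6,interpolation=cv2.INTER_CUBIC)]))
E
python3 -c "
from h import *
arc((94,96,98,100),78,97)
views(7)"
```

```text
shift cm [-0.04  0.03  0.05] twist -0.008 t 4.4 pos [498.2  35.   97.5] yaw 88.8 F [ 0.4 -0.2  0.7] op 0.27
shift cm [-0.31  0.04  0.05] twist -0.043 t 4.4 pos [498.2  35.   97.5] yaw 88.8 F [ 0.4 -0.2  0.7] op 0.27
shift cm [-0.59  0.05  0.06] twist -0.077 t 4.4 pos [498.2  35.   97.5] yaw 88.8 F [ 0.4 -0.2  0.7] op 0.27
shift cm [-0.86  0.08  0.06] twist -0.112 t 4.4 pos [498.2  35.   97.5] yaw 88.8 F [ 0.4 -0.2  0.7] op 0.27
```

View pics/w7.png

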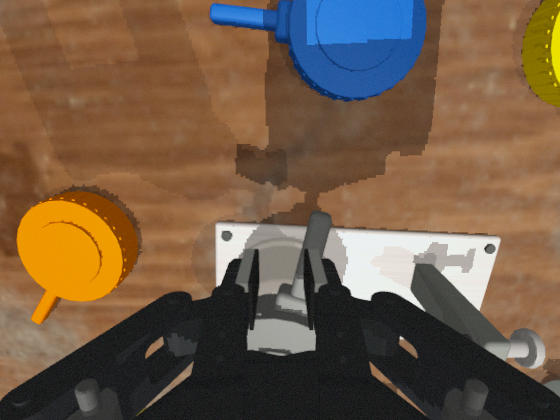

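View pics/c7.png

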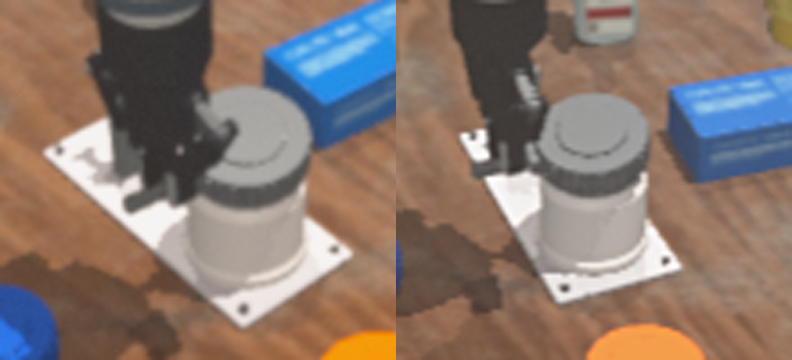

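```bash
python3 -c "
from h import *
a=cv2.imread('pics/w7.png')[190:370,200:370]
cv2.imwrite('pics/w7c.png',cv2.convertScaleAbs(cv2.resize(a,None,fx=3.3,fy=3.3,interpolation=cv2.INTER_CUBIC),alpha=1.6,beta=20))"
```

```text
(no output)
```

View pics/w7c.png

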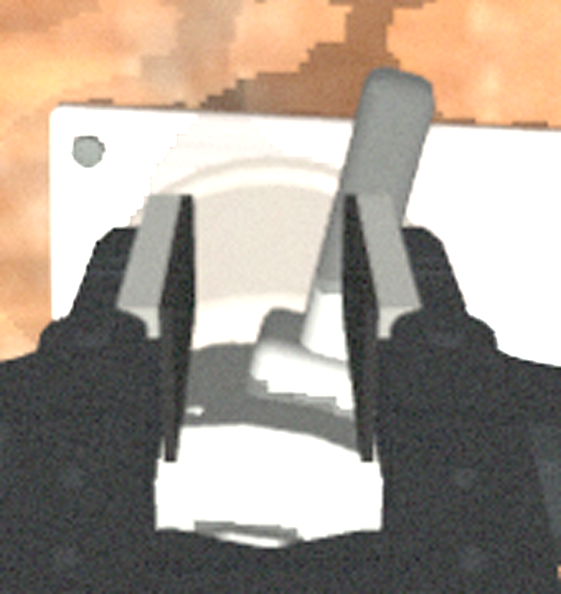

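The arm, dipped by the tilt, has slipped under the right finger tip: in the wrist crop it runs beneath the pad to a tip at full-frame (320,213). I'll measure it, lift, step back clockwise past it and re-enter lower.

```bash
python3 -c "
from h import *
m=camera_model('wrist')
for z in (90,100,110):
  for uv in ((320,213),(320-2+0,250)):
    p=onz(m,uv,z)[:2]-C; print(z,p,np.hypot(*p),np.degrees(np.arctan2(p[1],p[0]))%360-CY)
s=camera_model('scene');
print(tri((m,(320,212)),(s,(200+125/3.6,160+200/3.6)),(camera_model('side'),(220+(473-396)/3.6,160+172/3.6))))
at(66,78,125)
"
```

```text
90 [-97.89040643  23.98393899] 100.78571823457793 81.03326343087234
90 [-74.22624479  23.19101199] 77.76476356853462 77.44927323398686
100 [-101.12575299   22.71004402] 103.64441141727906 82.142942657799
100 [-78.85904843  21.96394232] 81.86063939251143 79.23633563968333
110 [-104.36109956   21.43614905] 106.53988730800812 83.19268173451657
110 [-83.49185207  20.73687265] 86.02852579076867 80.85168778000296
(array([475.38073373,  55.90504104, 105.25271021]), [2.1767874705087658, 4.338501837611314, 3.1436149684576082])
shift cm [ 3.62  0.95 -2.75] twist 0.482 t 4.55 pos [498.2  35.1  97.4] yaw 88.8 F [ 1.3  0.2 -0.5] op 0.27
```

```bash
python3 -c "
from h import *
at(80,78,130);at(80,78,82)
"
```

```text
shift cm [ 1.84  0.29 -3.26] twist 0.238 t 4.55 pos [498.2  35.1  97.4] yaw 88.8 F [ 1.3  0.2 -0.5] op 0.27
shift cm [1.84 0.24 1.54] twist 0.238 t 4.55 pos [498.2  35.1  97.4] yaw 88.8 F [ 1.3  0.2 -0.5] op 0.27
```

arm_command(plan=[{"translation": [0,0,-2.5],"twist": 0,"gripper": 0.27},{"translation": [0,0,-3],"twist": 0,"gripper": 0.3},{"translation": [1.8,0.3,-3],"twist": 0.12,"gripper": 0.4},{"translation": [1.8,0.3,-3],"twist": 0.24,"gripper": 0.4},{"translation": [1.8,0.3,-3],"twist": 0.24,"gripper": 0.4}])

```text
clock: 4.97
eef_pos: [501.6, 53.6, 127.6]
tcp_rot: [3.132, -0.003, 1.305]
contact_force: [0.3, -0.2, -0.1]
opening: 0.401
```

```bash
python3 -c "
from h import *
at(80,78,82)
views(8)"
```

```text
shift cm [-0.05 -0.09  4.56] twist -0.008 t 4.97 pos [501.6  53.6 127.6] yaw 74.8 F [ 0.3 -0.2 -0.1] op 0.4
```

View pics/w8.png

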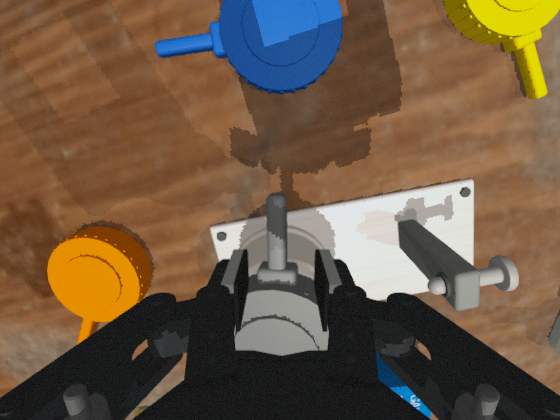

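View pics/c8.png

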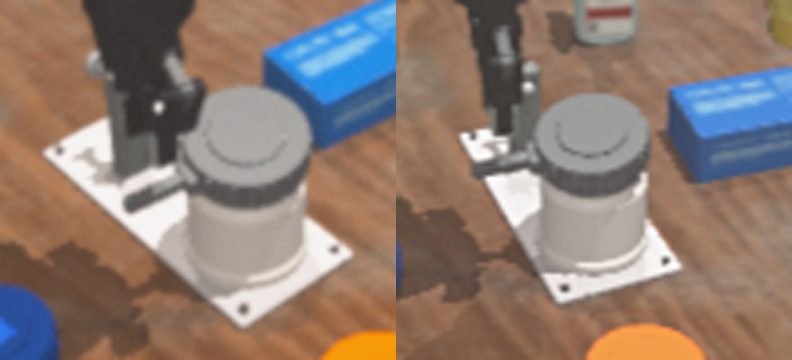

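The fingers (235 and 328) again straddle the arm (277). Descending to z about 82.

arm_command(plan=[{"translation": [-0.1,-0.1,1.5],"twist": 0,"gripper": 0.4},{"translation": [-0.1,-0.1,3],"twist": 0,"gripper": 0.4},{"translation": [-0.1,-0.1,4.6],"twist": 0,"gripper": 0.4},{"translation": [-0.1,-0.1,4.6],"twist": 0,"gripper": 0.3},{"translation": [-0.1,-0.1,4.6],"twist": 0,"gripper": 0.27}])

```text
clock: 5.53
eef_pos: [499.6, 51.9, 80.7]
tcp_rot: [3.135, -0.002, 1.316]
contact_force: [1.0, 0.1, 0.3]
opening: 0.271
```

```bash
python3 -c "
from h import *
arc((84,86,88,90,92,94),78,82)
snap('wrist','pics/w9.png')"
```

```text
shift cm [-0.35  0.13 -0.13] twist -0.067 t 5.53 pos [499.6  51.9  80.7] yaw 75.4 F [1.  0.1 0.3] op 0.27
shift cm [-0.63  0.15 -0.13] twist -0.102 t 5.53 pos [499.6  51.9  80.7] yaw 75.4 F [1.  0.1 0.3] op 0.27
shift cm [-0.9   0.18 -0.13] twist -0.136 t 5.53 pos [499.6  51.9  80.7] yaw 75.4 F [1.  0.1 0.3] op 0.27
shift cm [-1.16  0.22 -0.13] twist -0.171 t 5.53 pos [499.6  51.9  80.7] yaw 75.4 F [1.  0.1 0.3] op 0.27
shift cm [-1.43  0.28 -0.13] twist -0.206 t 5.53 pos [499.6  51.9  80.7] yaw 75.4 F [1.  0.1 0.3] op 0.27
shift cm [-1.7   0.34 -0.13] twist -0.241 t 5.53 pos [499.6  51.9  80.7] yaw 75.4 F [1.  0.1 0.3] op 0.27
```

View pics/w9.png

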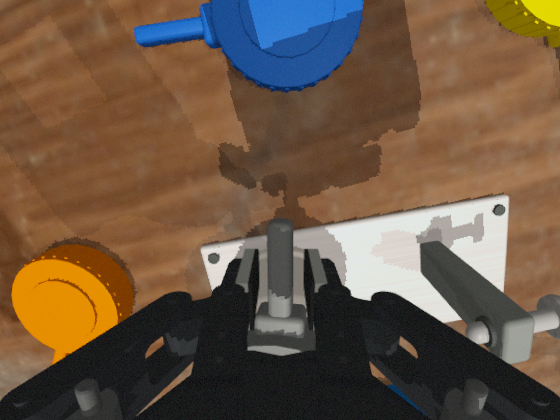

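arm_command(plan=[{"translation": [-0.4,0.1,0],"twist": -0.07,"gripper": 0.27},{"translation": [-0.7,0.15,0],"twist": -0.11,"gripper": 0.27},{"translation": [-1.0,0.2,0],"twist": -0.15,"gripper": 0.27},{"translation": [-1.4,0.3,0],"twist": -0.2,"gripper": 0.27},{"translation": [-1.4,0.3,0],"twist": -0.2,"gripper": 0.27}])

```text
clock: 6.0
eef_pos: [500.4, 37.3, 82.6]
tcp_rot: [3.131, -0.0, 1.518]
contact_force: [0.6, -0.2, 0.3]
opening: 0.266
```

```bash
python3 -c "
from h import *
arc((92,94,96,98,100),78,82)
views(10)"
```

```text
shift cm [-0.   -0.18  0.05] twist -0.004 t 6.0 pos [500.4  37.3  82.6] yaw 87.0 F [ 0.6 -0.2  0.3] op 0.27
shift cm [-0.28 -0.17  0.05] twist -0.039 t 6.0 pos [500.4  37.3  82.6] yaw 87.0 F [ 0.6 -0.2  0.3] op 0.27
shift cm [-0.55 -0.16  0.05] twist -0.074 t 6.0 pos [500.4  37.3  82.6] yaw 87.0 F [ 0.6 -0.2  0.3] op 0.27
shift cm [-0.82 -0.13  0.05] twist -0.109 t 6.0 pos [500.4  37.3  82.6] yaw 87.0 F [ 0.6 -0.2  0.3] op 0.27
shift cm [-1.09 -0.1   0.05] twist -0.144 t 6.0 pos [500.4  37.3  82.6] yaw 87.0 F [ 0.6 -0.2  0.3] op 0.27
```

View pics/w10.png

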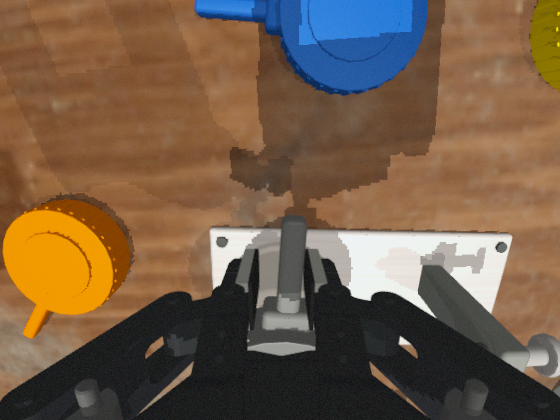

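View pics/c10.png

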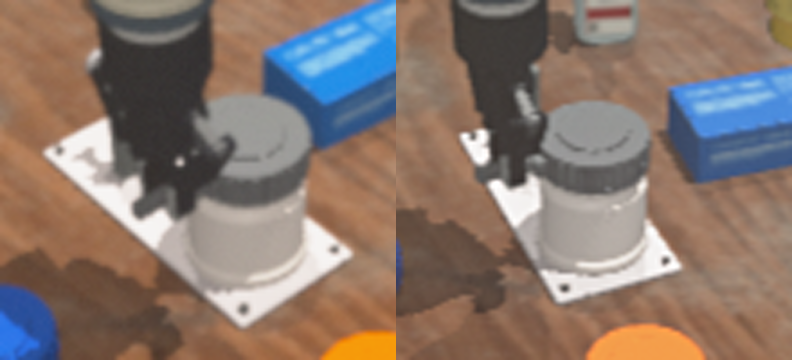

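The lid has dropped and looks level: its top rim is about 10 crop pixels (2.8 px) lower in both views. I'll turn a little further toward the stop so the drop is complete.

arm_command(plan=[{"translation": [-0.2,-0.1,0],"twist": -0.03,"gripper": 0.27},{"translation": [-0.45,-0.1,0],"twist": -0.06,"gripper": 0.27},{"translation": [-0.45,-0.1,0],"twist": -0.06,"gripper": 0.27},{"translation": [-0.45,-0.1,0],"twist": -0.06,"gripper": 0.27},{"translation": [-0.45,-0.1,0],"twist": -0.06,"gripper": 0.27}])

```text
clock: 6.57
eef_pos: [498.9, 33.5, 82.2]
tcp_rot: [3.132, -0.0, 1.572]
contact_force: [0.6, 0.3, 0.8]
opening: 0.268
```

```bash
python3 -c "
from h import *
at(92,78,82)
views(11)
a=cv2.imread('pics/c0.png') if 0 else cv2.imread('pics/crop0.png')
b=cv2.imread('pics/c11.png')
cv2.imwrite('pics/cmp.png',cv2.resize(np.vstack([a,b]),None,fx=.8,fy=.8))
print(a.shape,b.shape)"
```

```text
shift cm [ 0.39 -0.03  0.02] twist 0.051 t 6.57 pos [498.9  33.5  82.2] yaw 90.1 F [0.6 0.3 0.8] op 0.27
(360, 792, 3) (360, 792, 3)
```

View pics/cmp.png

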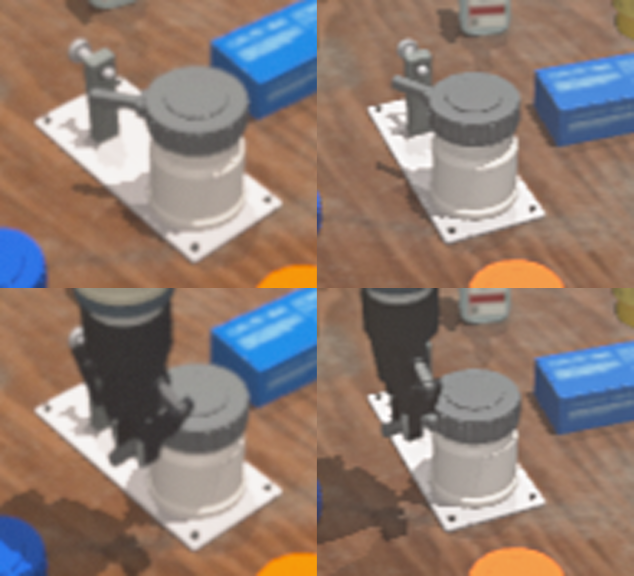

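View pics/w11.png

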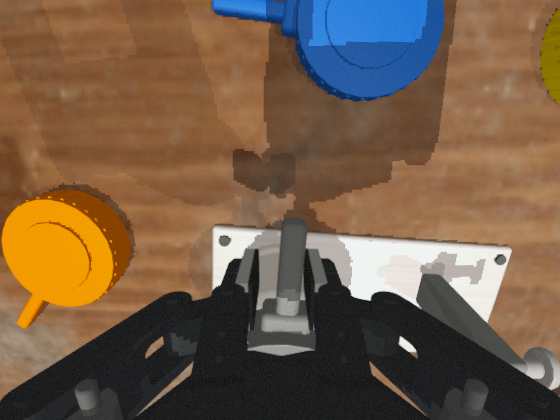

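The lid is now level and 11 mm lower, with the skirt's lower edge and top rim down equally on all visible sides. Next I'll screw clockwise, pushing with the other finger.

```bash
python3 -c "
from h import *
arc((90,85,80,75,70),75,82)"
```

```text
shift cm [0.64 0.29 0.01] twist 0.086 t 6.72 pos [498.9  33.4  82.1] yaw 90.1 F [-0.5  0.8 -0.9] op 0.27
shift cm [1.29 0.38 0.01] twist 0.173 t 6.72 pos [498.9  33.4  82.1] yaw 90.1 F [-0.5  0.8 -0.9] op 0.27
shift cm [1.92 0.52 0.01] twist 0.261 t 6.72 pos [498.9  33.4  82.1] yaw 90.1 F [-0.5  0.8 -0.9] op 0.27
shift cm [2.55 0.71 0.02] twist 0.348 t 6.72 pos [498.9  33.4  82.1] yaw 90.1 F [-0.5  0.8 -0.9] op 0.27
shift cm [3.15 0.96 0.02] twist 0.435 t 6.72 pos [498.9  33.4  82.1] yaw 90.1 F [-0.5  0.8 -0.9] op 0.27
```

arm_command(plan=[{"translation": [0.65,0.3,0],"twist": 0.09,"gripper": 0.27},{"translation": [1.3,0.4,0],"twist": 0.17,"gripper": 0.27},{"translation": [1.9,0.5,0],"twist": 0.26,"gripper": 0.27},{"translation": [2.55,0.7,0],"twist": 0.35,"gripper": 0.27},{"translation": [3.15,0.95,0],"twist": 0.43,"gripper": 0.27}])

```text
clock: 7.13
eef_pos: [508.2, 65.3, 82.1]
tcp_rot: [3.133, -0.004, 1.138]
contact_force: [0.2, -0.7, -0.4]
opening: 0.272
```

```bash
python3 -c "
from h import *
arc((65,60,55,50,45),75,82)
snap('wrist','pics/w12.png')"
```

```text
shift cm [0.63 0.06 0.02] twist 0.088 t 7.13 pos [508.2  65.3  82.1] yaw 65.2 F [ 0.2 -0.7 -0.4] op 0.27
shift cm [1.28 0.14 0.02] twist 0.175 t 7.13 pos [508.2  65.3  82.1] yaw 65.2 F [ 0.2 -0.7 -0.4] op 0.27
shift cm [1.92 0.28 0.02] twist 0.262 t 7.13 pos [508.2  65.3  82.1] yaw 65.2 F [ 0.2 -0.7 -0.4] op 0.27
shift cm [2.55 0.48 0.03] twist 0.349 t 7.13 pos [508.2  65.3  82.1] yaw 65.2 F [ 0.2 -0.7 -0.4] op 0.27
shift cm [3.15 0.73 0.03] twist 0.437 t 7.13 pos [508.2  65.3  82.1] yaw 65.2 F [ 0.2 -0.7 -0.4] op 0.27
```

View pics/w12.png

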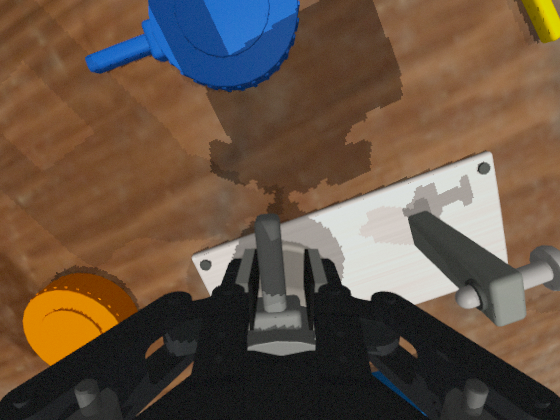

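The arm is following, now against the left finger (tip at 268,218). Carrying on clockwise.

arm_command(plan=[{"translation": [0.65,0.05,0],"twist": 0.09,"gripper": 0.27},{"translation": [1.3,0.15,0],"twist": 0.17,"gripper": 0.27},{"translation": [1.9,0.3,0],"twist": 0.26,"gripper": 0.27},{"translation": [2.55,0.5,0],"twist": 0.35,"gripper": 0.27},{"translation": [3.15,0.75,0],"twist": 0.44,"gripper": 0.27}])

```text
clock: 7.6
eef_pos: [529.0, 91.6, 82.4]
tcp_rot: [3.136, -0.008, 0.691]
contact_force: [-0.6, -0.0, -0.4]
opening: 0.268
```

```bash
python3 -c "
from h import *
arc((40,35,30,25,20),75,82)
snap('wrist','pics/w13.png')"
```

```text
shift cm [0.54 0.02 0.04] twist 0.076 t 7.6 pos [529.   91.6  82.4] yaw 39.6 F [-0.6 -0.  -0.4] op 0.27
shift cm [1.19 0.1  0.05] twist 0.164 t 7.6 pos [529.   91.6  82.4] yaw 39.6 F [-0.6 -0.  -0.4] op 0.27
shift cm [1.83 0.24 0.05] twist 0.251 t 7.6 pos [529.   91.6  82.4] yaw 39.6 F [-0.6 -0.  -0.4] op 0.27
shift cm [2.45 0.43 0.06] twist 0.338 t 7.6 pos [529.   91.6  82.4] yaw 39.6 F [-0.6 -0.  -0.4] op 0.27
shift cm [3.06 0.67 0.06] twist 0.425 t 7.6 pos [529.   91.6  82.4] yaw 39.6 F [-0.6 -0.  -0.4] op 0.27
```

View pics/w13.png

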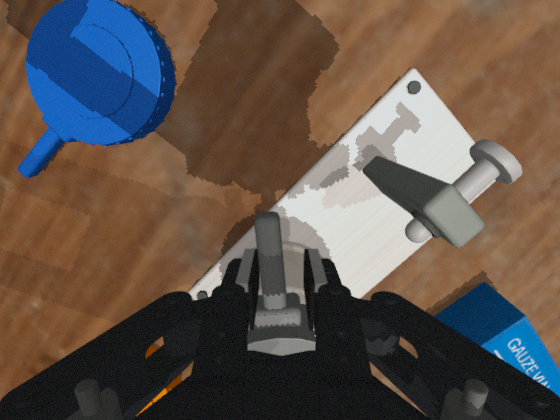

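arm_command(plan=[{"translation": [0.55,0,0],"twist": 0.08,"gripper": 0.27},{"translation": [1.2,0.1,0],"twist": 0.16,"gripper": 0.27},{"translation": [1.85,0.25,0],"twist": 0.25,"gripper": 0.27},{"translation": [2.45,0.45,0],"twist": 0.34,"gripper": 0.27},{"translation": [3.05,0.7,0.05],"twist": 0.43,"gripper": 0.27}])

```text
clock: 8.07
eef_pos: [558.1, 106.0, 82.3]
tcp_rot: [3.14, -0.011, 0.254]
contact_force: [-0.4, -0.4, -0.4]
opening: 0.273
```

```bash
python3 -c "
from h import *
arc((16,12,8,4,2,0,-3),75,82)
snap('wrist','pics/w14.png')"
```

```text
shift cm [ 0.4  -0.01  0.04] twist 0.058 t 8.07 pos [558.1 106.   82.3] yaw 14.5 F [-0.4 -0.4 -0.4] op 0.27
shift cm [0.92 0.04 0.04] twist 0.128 t 8.07 pos [558.1 106.   82.3] yaw 14.5 F [-0.4 -0.4 -0.4] op 0.27
shift cm [1.44 0.12 0.05] twist 0.198 t 8.07 pos [558.1 106.   82.3] yaw 14.5 F [-0.4 -0.4 -0.4] op 0.27
shift cm [1.94 0.24 0.05] twist 0.268 t 8.07 pos [558.1 106.   82.3] yaw 14.5 F [-0.4 -0.4 -0.4] op 0.27
shift cm [2.2  0.32 0.06] twist 0.303 t 8.07 pos [558.1 106.   82.3] yaw 14.5 F [-0.4 -0.4 -0.4] op 0.27
shift cm [2.44 0.4  0.06] twist 0.338 t 8.07 pos [558.1 106.   82.3] yaw 14.5 F [-0.4 -0.4 -0.4] op 0.27
shift cm [2.81 0.54 0.06] twist 0.39 t 8.07 pos [558.1 106.   82.3] yaw 14.5 F [-0.4 -0.4 -0.4] op 0.27
```

View pics/w14.png

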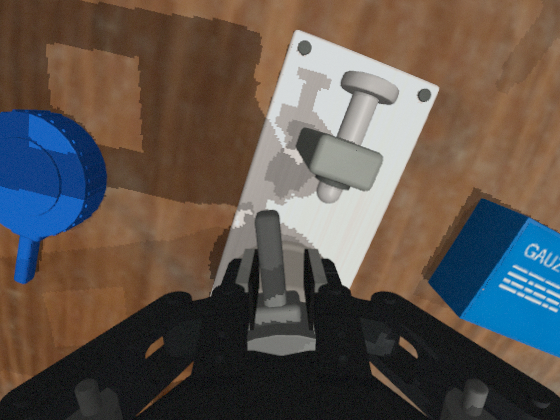

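Nothing has jammed so far. The arm is at about 22°, since the tool leads by about 3°. I'll continue to tool angle 2°.

arm_command(plan=[{"translation": [0.5,0,0],"twist": 0.07,"gripper": 0.27},{"translation": [1.0,0.05,0],"twist": 0.14,"gripper": 0.27},{"translation": [1.5,0.15,0],"twist": 0.2,"gripper": 0.27},{"translation": [2.0,0.25,0.05],"twist": 0.27,"gripper": 0.27},{"translation": [2.2,0.3,0.05],"twist": 0.3,"gripper": 0.27}])

```text
clock: 8.53
eef_pos: [581.7, 108.5, 82.1]
tcp_rot: [-3.14, -0.012, -0.051]
contact_force: [0.6, 0.5, -1.0]
opening: 0.272
```

```bash
python3 -c "
from h import *
arc((0,-1,-2,-3,-4,-5),75,82)
snap('wrist','pics/w15.png')"
```

```text
shift cm [0.11 0.02 0.01] twist 0.033 t 8.53 pos [581.7 108.5  82.1] yaw -2.9 F [ 0.6  0.5 -1. ] op 0.27
shift cm [0.24 0.02 0.01] twist 0.05 t 8.53 pos [581.7 108.5  82.1] yaw -2.9 F [ 0.6  0.5 -1. ] op 0.27
shift cm [0.37 0.03 0.01] twist 0.067 t 8.53 pos [581.7 108.5  82.1] yaw -2.9 F [ 0.6  0.5 -1. ] op 0.27
shift cm [0.5  0.04 0.01] twist 0.085 t 8.53 pos [581.7 108.5  82.1] yaw -2.9 F [ 0.6  0.5 -1. ] op 0.27
shift cm [0.63 0.05 0.01] twist 0.102 t 8.53 pos [581.7 108.5  82.1] yaw -2.9 F [ 0.6  0.5 -1. ] op 0.27
shift cm [0.76 0.07 0.02] twist 0.12 t 8.53 pos [581.7 108.5  82.1] yaw -2.9 F [ 0.6  0.5 -1. ] op 0.27
```

View pics/w15.png

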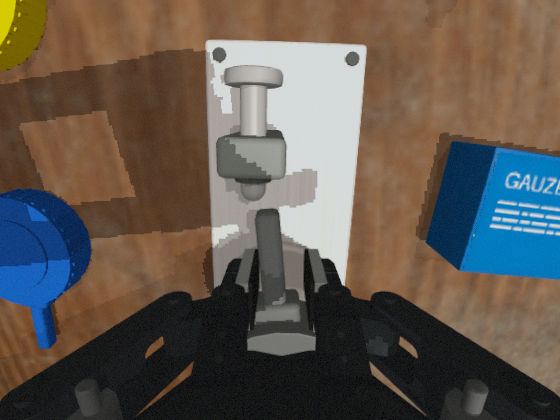

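arm_command(plan=[{"translation": [0.15,0,0],"twist": 0.03,"gripper": 0.27},{"translation": [0.3,0,0],"twist": 0.05,"gripper": 0.27},{"translation": [0.4,0,0],"twist": 0.07,"gripper": 0.27},{"translation": [0.4,0,0],"twist": 0.07,"gripper": 0.27},{"translation": [0.4,0,0],"twist": 0.07,"gripper": 0.27}])

```text
clock: 9.0
eef_pos: [585.8, 108.2, 82.2]
tcp_rot: [-3.139, -0.012, -0.12]
contact_force: [-0.4, -0.4, 0.2]
opening: 0.271
```

```bash
python3 -c "
from h import *
arc((-2,-3,-4,-5,-6),75,82)
snap('wrist','pics/w16.png')"
```

```text
shift cm [-0.03  0.03  0.01] twist -0.001 t 9.0 pos [585.8 108.2  82.2] yaw -6.9 F [-0.4 -0.4  0.2] op 0.27
shift cm [0.1  0.03 0.02] twist 0.016 t 9.0 pos [585.8 108.2  82.2] yaw -6.9 F [-0.4 -0.4  0.2] op 0.27
shift cm [0.23 0.04 0.02] twist 0.033 t 9.0 pos [585.8 108.2  82.2] yaw -6.9 F [-0.4 -0.4  0.2] op 0.27
shift cm [0.36 0.04 0.02] twist 0.051 t 9.0 pos [585.8 108.2  82.2] yaw -6.9 F [-0.4 -0.4  0.2] op 0.27
shift cm [0.49 0.05 0.02] twist 0.068 t 9.0 pos [585.8 108.2  82.2] yaw -6.9 F [-0.4 -0.4  0.2] op 0.27
```

View pics/w16.png

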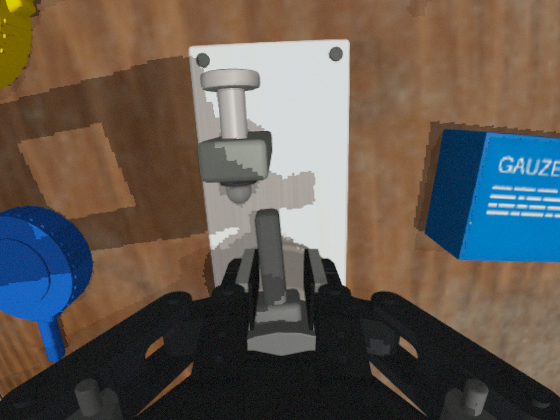

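arm_command(plan=[{"translation": [0.1,0,0],"twist": 0.02,"gripper": 0.27},{"translation": [0.2,0,0],"twist": 0.03,"gripper": 0.27},{"translation": [0.25,0,0],"twist": 0.03,"gripper": 0.27},{"translation": [0.25,0,0],"twist": 0.03,"gripper": 0.27},{"translation": [0.25,0,0],"twist": 0.03,"gripper": 0.27}])

```text
clock: 9.47
eef_pos: [587.9, 108.0, 82.1]
tcp_rot: [-3.139, -0.011, -0.15]
contact_force: [-2.8, 1.3, 0.8]
opening: 0.266
```

```bash
python3 -c "
from h import *
arc((-4,-5,-6),75,82)
m,im=snap('wrist','pics/w17.png')
print(sense()['contact_force'],sense()['wrist_torque'])
for uv in ((267,211),(274,290)):
    p=onz(m,uv,111)[:2]-C;print(np.hypot(*p),np.degrees(np.arctan2(p[1],p[0]))-CY)
cv2.imwrite('pics/w17c.png',cv2.resize(im[20:370,150:400],None,fx=1.7,fy=1.7))"
```

```text
shift cm [0.01 0.04 0.01] twist 0.004 t 9.47 pos [587.9 108.   82.1] yaw -8.6 F [-2.8  1.3  0.8] op 0.27
shift cm [0.14 0.04 0.01] twist 0.021 t 9.47 pos [587.9 108.   82.1] yaw -8.6 F [-2.8  1.3  0.8] op 0.27
shift cm [0.27 0.05 0.02] twist 0.038 t 9.47 pos [587.9 108.   82.1] yaw -8.6 F [-2.8  1.3  0.8] op 0.27
[-2.14862946  0.38170512  1.32423581] [ 0.25111542  0.41665638 -0.03931019]
106.45418284746125 -0.046412817408423734
65.01229719067909 -0.24446599540777925
```

View pics/w17c.png

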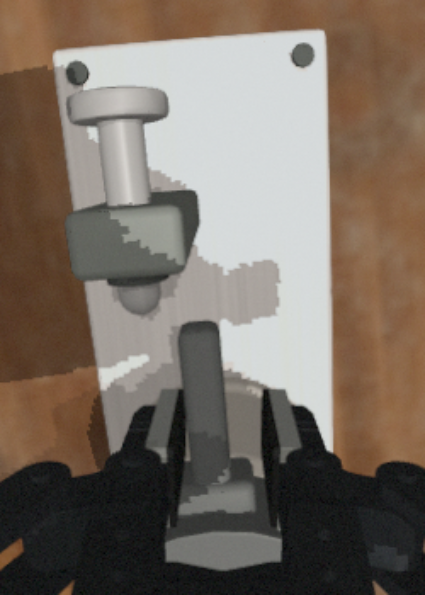

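The arm is now at about 0° and the force is rising (2–3 N), which is either the stop or thread friction. I'll press a little further to confirm.

arm_command(plan=[{"translation": [0.1,0,0],"twist": 0.01,"gripper": 0.27},{"translation": [0.2,0,0],"twist": 0.02,"gripper": 0.27},{"translation": [0.2,0,0],"twist": 0.02,"gripper": 0.27},{"translation": [0.2,0,0],"twist": 0.02,"gripper": 0.27},{"translation": [0.2,0,0],"twist": 0.02,"gripper": 0.27}])

```text
clock: 9.93
eef_pos: [588.6, 107.9, 81.7]
tcp_rot: [-3.139, -0.009, -0.171]
contact_force: [-6.3, 1.7, 2.7]
opening: 0.273
```

```bash
python3 -c "
from h import *
arc((-5,),75,82)
m,im=snap('wrist','pics/w18.png')
print(sense()['contact_force'],sense()['wrist_torque'])
cv2.imwrite('pics/w18c.png',cv2.resize(im[20:370,150:400],None,fx=1.7,fy=1.7))"
```

```text
shift cm [ 0.07  0.04 -0.03] twist 0.0 t 9.93 pos [588.6 107.9  81.7] yaw -9.8 F [-6.3  1.7  2.7] op 0.27
[-6.00671104  3.27312691  1.40191223] [0.44623451 1.00298704 0.05135018]
```

View pics/w18c.png

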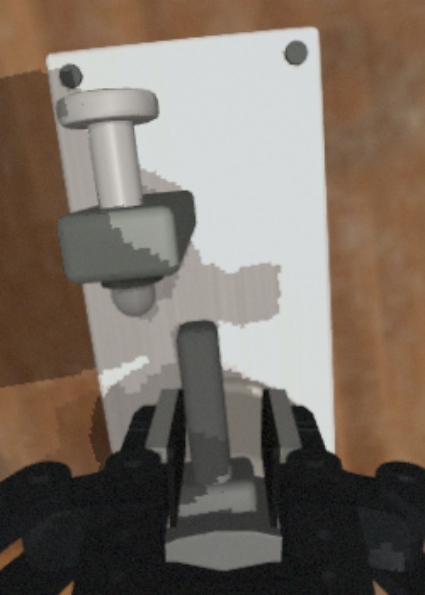

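arm_command(plan=[{"translation": [0.15,0,0],"twist": 0,"gripper": 0.27},{"translation": [0.3,0,0],"twist": 0,"gripper": 0.27},{"translation": [0.3,0,0],"twist": 0,"gripper": 0.27},{"translation": [0.3,0,0],"twist": 0,"gripper": 0.27},{"translation": [0.3,0,0],"twist": 0,"gripper": 0.27}])

```text
clock: 10.4
eef_pos: [589.1, 107.7, 81.1]
tcp_rot: [-3.14, -0.004, -0.171]
contact_force: [-9.4, 3.5, 2.5]
opening: 0.269
```

```bash
python3 -c "
from h import *
at(-1,75,82)
m,im=snap('wrist','pics/w19.png')
print(sense()['contact_force'],sense()['wrist_torque'])
views(19)
at(-1,75,82)
cv2.imwrite('pics/w19c.png',cv2.resize(im[20:370,150:400],None,fx=1.7,fy=1.7))"
```

```text
shift cm [-0.5   0.04 -0.09] twist -0.07 t 10.4 pos [589.1 107.7  81.1] yaw -9.8 F [-9.4  3.5  2.5] op 0.27
[-8.26066069  2.79862838  3.01499687] [0.76158775 1.53840205 0.06983439]
shift cm [-0.5   0.04 -0.09] twist -0.07 t 10.6 pos [589.1 107.7  81.1] yaw -9.8 F [-8.7  3.6  2.1] op 0.27
```

View pics/w19c.png

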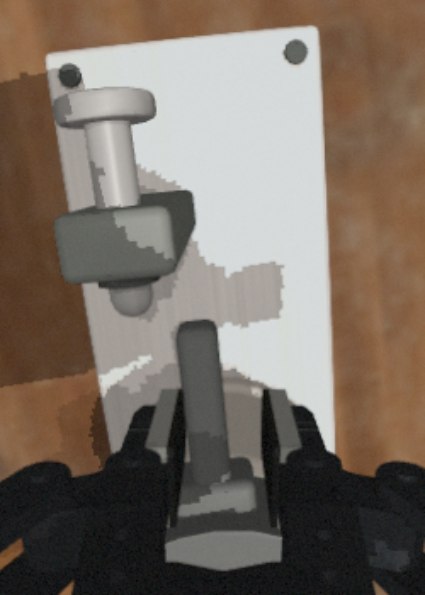

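View pics/c19.png

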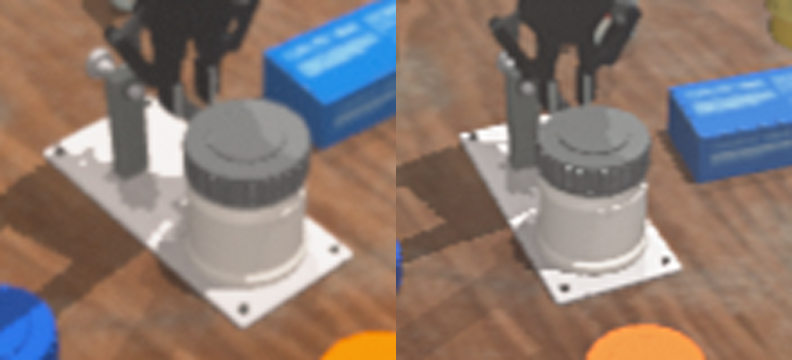

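```bash
python3 -c "
from h import *
m=camera_model('wrist')
f=lambda a,b:(150+a/1.7,20+b/1.7)
e=np.array([np.cos(np.radians(CY)),np.sin(np.radians(CY))]);n=np.array([-e[1],e[0]])
for nm,uv,z in (('armtip',f(197,323),111),('armmid',f(204,400),111),('armroot',f(211,475),111),('cornerL',f(47,55),8),('cornerR',f(319,28),8),('pillar',f(115,225),118),('padtop',f(104,92),117),('bolttip',f(132,316),104)):
    p=onz(m,uv,z)[:2]-C; print(nm,'x',round(p@e,1),'y',round(p@n,1))
"
```

```text
armtip x 107.1 y -1.8
armmid x 84.4 y -1.4
armroot x 60.0 y -1.1
cornerL x 199.9 y 57.1
cornerR x 199.9 y -57.5
pillar x 135.5 y 15.0
padtop x 165.8 y 13.5
bolttip x 108.7 y 16.8
```

The arm sits at canister y −1.1 to −1.8 mm over x 60–107, so its direction is within 1° of home, and it is held there against about 9 N at the stop. The bolt tip is at x≈109, so it is still drawn back. Now I'll centre the fingers, lift, and go round to the bolt pad.

```bash
python3 -c "
from h import *
e=np.array([np.cos(np.radians(CY)),np.sin(np.radians(CY))]);n=np.array([-e[1],e[0]])
p=C+205*e+16*n;print(p)
at(0,75,82); rel(p[0],p[1],180,CY-90)
s=camera_model('scene');print('spray',onz(s,(238,162),0),'cup',onz(s,(256,140),0))
"
```

```text
[577.71007214 239.11988164]
shift cm [-0.63  0.05 -0.09] twist -0.088 t 10.6 pos [589.1 107.7  81.1] yaw -9.8 F [-8.7  3.6  2.1] op 0.27
shift cm [ -3.32 -12.78  -9.88] twist -0.088 t 10.6 pos [589.1 107.7  81.1] yaw -9.8 F [-8.7  3.6  2.1] op 0.27
spray [737.97387381 343.04769649   0.        ] cup [880.93230001 398.9512172    0.        ]
```

arm_command(plan=[{"translation": [-0.4,0,0],"twist": -0.03,"gripper": 0.35},{"translation": [-0.4,0,0],"twist": -0.05,"gripper": 0.4},{"translation": [-0.4,0,-2.5],"twist": -0.05,"gripper": 0.4},{"translation": [-0.4,0,-5.5],"twist": -0.05,"gripper": 0.4},{"translation": [-0.4,0,-9],"twist": -0.05,"gripper": 0.4}])

```text
clock: 11.02
eef_pos: [584.4, 107.9, 170.9]
tcp_rot: [-3.141, -0.002, -0.121]
contact_force: [1.9, 0.4, -0.5]
opening: 0.4
```

```bash
python3 -c "
from h import *
p=(577.7,239.1);rel(p[0],p[1],180,CY-90)
views(20)"
```

```text
shift cm [ -2.25 -12.94  -0.9 ] twist -0.038 t 11.02 pos [584.4 107.9 170.9] yaw -7.0 F [ 1.9  0.4 -0.5] op 0.4
```

View pics/w20.png

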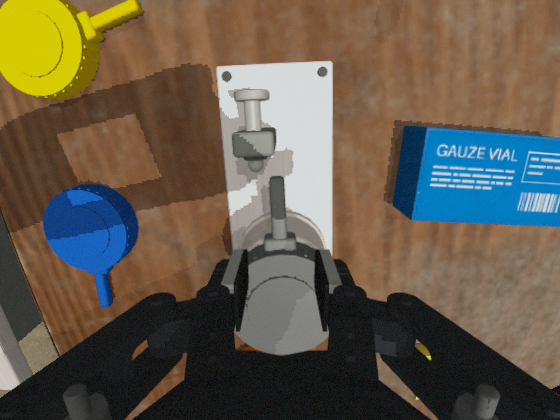

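View pics/c20.png

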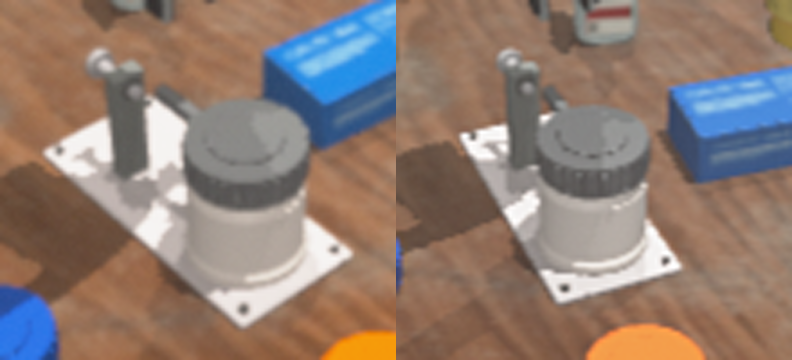

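The fingers are clear and the lid stays level and home, with the arm pointing at the pillar. In the wrist view the pad is at (252,94) and the bolt is drawn back. I'll measure the pad from two views.

```bash
python3 -c "
from h import *
e=np.array([np.cos(np.radians(CY)),np.sin(np.radians(CY))]);n=np.array([-e[1],e[0]])
m=camera_model('wrist');s=camera_model('scene');d=camera_model('side')
X,r=tri((m,(251.5,95)),(s,(200+98/3.6,160+63/3.6)),(d,(220+(510-396)/3.6,160+61/3.6)));print(X,r,(X[:2]-C)@e,(X[:2]-C)@n)
for uv in ((236,95),(268,95),(252,88)):
    p=onz(m,uv,104 if uv[1]==95 else 117)[:2]-C;print(p@e,p@n)
"
```

```text
[576.16260549 200.63500233 100.91705794] [1.591264113851336, 1.5378266909172469, 0.06146368107519029] 166.5206039048017 14.321707758103019
165.78738428709067 24.057814596123965
164.8283916023799 0.836173611389489
168.81496566057498 11.183445883591897
```

arm_command(plan=[{"translation": [-1,-3,-0.9],"twist": -0.04,"gripper": 0.1},{"translation": [-2.2,-6.5,-0.9],"twist": -0.04,"gripper": 0},{"translation": [-2.2,-10,-0.9],"twist": -0.04,"gripper": 0},{"translation": [-2.2,-13,-0.9],"twist": -0.04,"gripper": 0},{"translation": [-2.2,-13,-0.9],"twist": -0.04,"gripper": 0}])

```text
clock: 11.58
eef_pos: [581.9, 244.9, 182.7]
tcp_rot: [-3.137, -0.012, -0.079]
contact_force: [-0.2, -0.8, 0.9]
opening: -0.001
```

```bash
python3 -c "
from h import *
p=(577.7,239.1);rel(p[0],p[1],93,CY-90)
views(21)"
```

```text
shift cm [-0.48  0.65  8.96] twist 0.005 t 11.58 pos [581.9 244.9 182.7] yaw -4.5 F [-0.2 -0.8  0.9] op -0.0
```

View pics/w21.png

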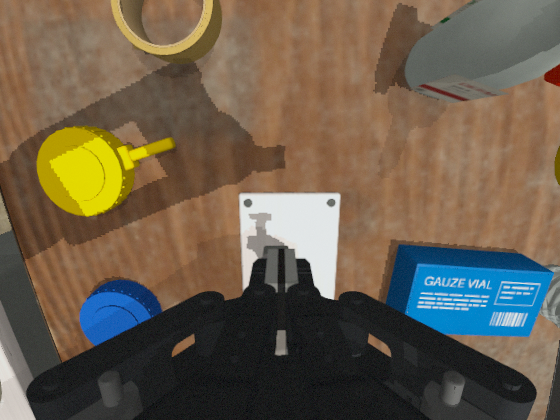

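View pics/c21.png

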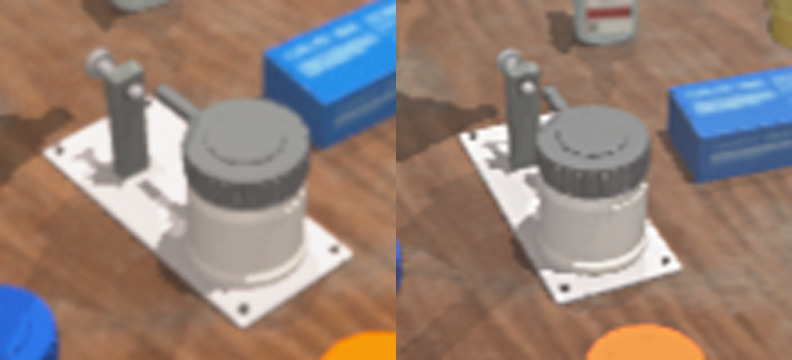

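arm_command(plan=[{"translation": [-0.3,0.2,3],"twist": 0,"gripper": 0},{"translation": [-0.3,0.2,6],"twist": 0,"gripper": 0},{"translation": [-0.3,0.2,9],"twist": 0,"gripper": 0},{"translation": [-0.3,0.2,9],"twist": 0,"gripper": 0},{"translation": [-0.3,0.2,9],"twist": 0,"gripper": 0}])

```text
clock: 12.15
eef_pos: [577.5, 236.3, 91.1]
tcp_rot: [3.141, -0.006, -0.082]
contact_force: [0.2, 0.1, -0.3]
opening: 0.0
```

```bash
cat >> h.py <<'E'
E_=np.array([np.cos(np.radians(CY)),np.sin(np.radians(CY))]);N_=np.array([-E_[1],E_[0]])
def can():
    p=sense()['eef_pos'][:2]-C;print('TCP in canister',np.round([p@E_,p@N_],1))
E
python3 -c "
from h import *
can()
p=C+180*E_+15.5*N_;rel(p[0],p[1],93,CY-90)
b=grab_frame('side')[100:260,180:340];c=grab_frame('scene')[110:260,170:320]
cv2.imwrite('pics/c22.png',np.hstack([cv2.resize(c,(390,390),interpolation=2),cv2.resize(b,(390,390),interpolation=2)]))"
```

```text
TCP in canister [202.2  15.9]
shift cm [ 0.04  2.22 -0.19] twist 0.002 t 12.15 pos [577.5 236.3  91.1] yaw -4.7 F [ 0.2  0.1 -0.3] op 0.0
```

View pics/c22.png

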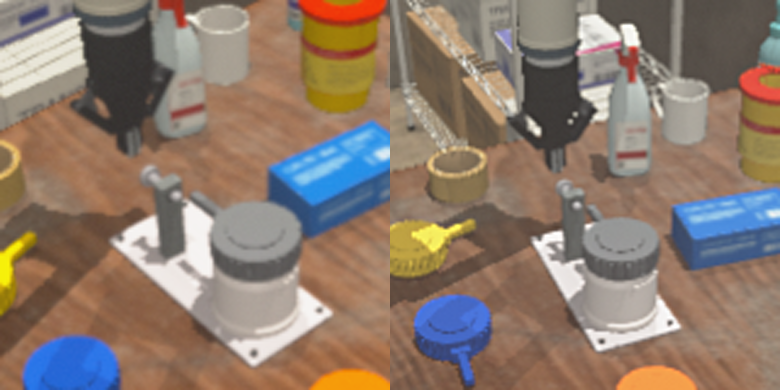

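The closed fingers are behind the pad and in line with it. Now I'll push toward the canister (+tool y).

arm_command(plan=[{"translation": [0,1,0],"twist": 0,"gripper": 0},{"translation": [0,2,0],"twist": 0,"gripper": 0},{"translation": [0,2.5,0],"twist": 0,"gripper": 0},{"translation": [0,2.8,0],"twist": 0,"gripper": 0},{"translation": [0,3,0],"twist": 0,"gripper": 0}])

```text
clock: 12.67
eef_pos: [577.9, 207.3, 94.7]
tcp_rot: [-3.138, -0.013, -0.082]
contact_force: [0.5, 1.3, 2.4]
opening: 0.003
```

```bash
python3 -c "
from h import *
can();rel(577,200,93,CY-90)
views(23)"
```

```text
TCP in canister [173.3  13.2]
shift cm [-0.03  0.74  0.17] twist 0.001 t 12.67 pos [577.9 207.3  94.7] yaw -4.7 F [0.5 1.3 2.4] op 0.0
```

View pics/c23.png

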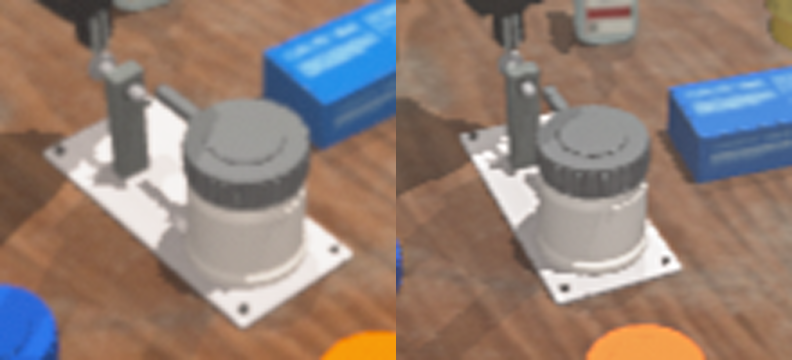

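arm_command(plan=[{"translation": [-0.1,0.4,0.2],"twist": 0,"gripper": 0},{"translation": [-0.1,0.7,0.2],"twist": 0,"gripper": 0},{"translation": [-0.1,1.0,0.2],"twist": 0,"gripper": 0},{"translation": [-0.1,1.2,0.2],"twist": 0,"gripper": 0},{"translation": [-0.1,1.2,0.2],"twist": 0,"gripper": 0}])

```text
clock: 13.23
eef_pos: [576.8, 196.2, 93.3]
tcp_rot: [-3.138, -0.014, -0.081]
contact_force: [-0.0, 1.2, 6.6]
opening: 0.002
```

```bash
python3 -c "
from h import *
can();rel(577,190,93,CY-90)
views(24)"
```

```text
TCP in canister [162.2  13.3]
shift cm [0.07 0.62 0.03] twist 0.002 t 13.23 pos [576.8 196.2  93.3] yaw -4.7 F [-0.   1.2  6.6] op 0.0
```

View pics/c24.png

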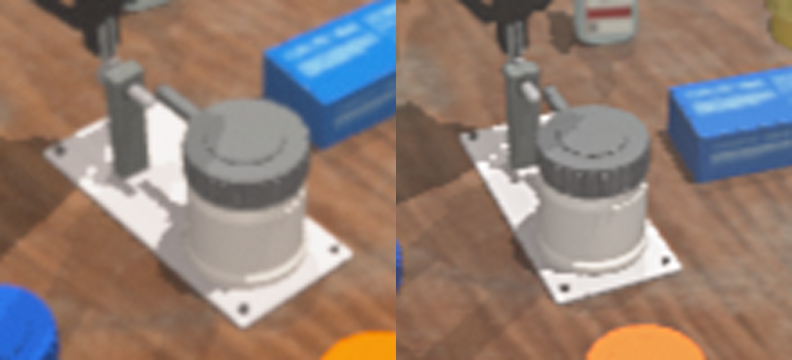

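The bolt is moving in: its tip now shows beyond the pillar. There is 6.6 N upward on the tool, so something is leaning on the pad's upper rim. I'll ease up a few mm while pushing on.

arm_command(plan=[{"translation": [0,0.1,-0.3],"twist": 0,"gripper": 0},{"translation": [0,0.3,-0.3],"twist": 0,"gripper": 0},{"translation": [0,0.5,-0.3],"twist": 0,"gripper": 0},{"translation": [0,0.6,-0.3],"twist": 0,"gripper": 0},{"translation": [0,0.6,-0.3],"twist": 0,"gripper": 0}])

```text
clock: 13.8
eef_pos: [575.8, 190.0, 95.7]
tcp_rot: [-3.138, -0.013, -0.081]
contact_force: [0.3, -0.7, -0.1]
opening: -0.002
```

```bash
python3 -c "
from h import *
can();rel(577,190,93,CY-90)
views(25)
b=cv2.imread('pics/w25.png')"
```

```text
TCP in canister [155.9  13.8]
shift cm [ 0.11 -0.01  0.28] twist 0.002 t 13.8 pos [575.8 190.   95.7] yaw -4.7 F [ 0.3 -0.7 -0.1] op -0.0
```

View pics/c25.png

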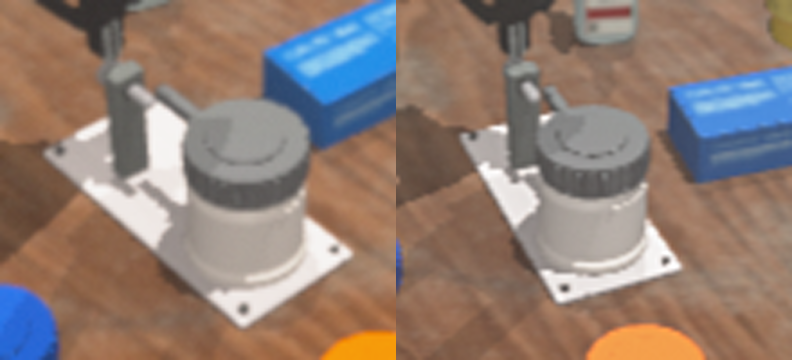

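View pics/w25.png

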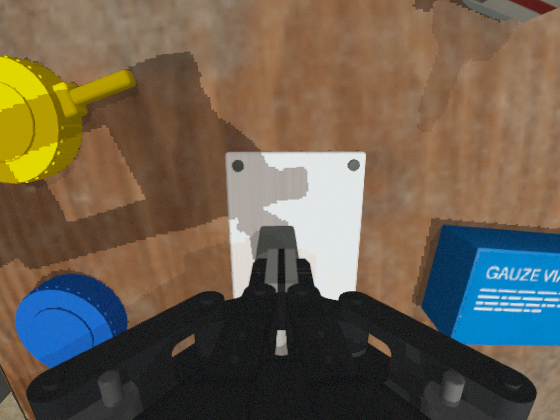

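arm_command(plan=[{"translation": [0,0.2,0],"twist": 0,"gripper": 0},{"translation": [0,0.3,0],"twist": 0,"gripper": 0},{"translation": [0,0.4,0],"twist": 0,"gripper": 0},{"translation": [0,0.4,0],"twist": 0,"gripper": 0},{"translation": [0,0.4,0],"twist": 0,"gripper": 0}])

```text
clock: 14.37
eef_pos: [575.7, 186.2, 95.8]
tcp_rot: [-3.138, -0.014, -0.082]
contact_force: [-0.7, -0.1, 0.2]
opening: 0.0
```

```bash
python3 -c "
from h import *
can();rel(577,190,93,CY-90)
b=grab_frame('side')[100:230,190:320];c=grab_frame('scene')[110:240,180:310]
cv2.imwrite('pics/c26.png',np.hstack([cv2.resize(c,(390,390),interpolation=2),cv2.resize(b,(390,390),interpolation=2)]))"
```

```text
TCP in canister [152.1  13.6]
shift cm [ 0.09 -0.39  0.29] twist 0.002 t 14.37 pos [575.7 186.2  95.8] yaw -4.7 F [-0.7 -0.1  0.2] op 0.0
```

View pics/c26.png

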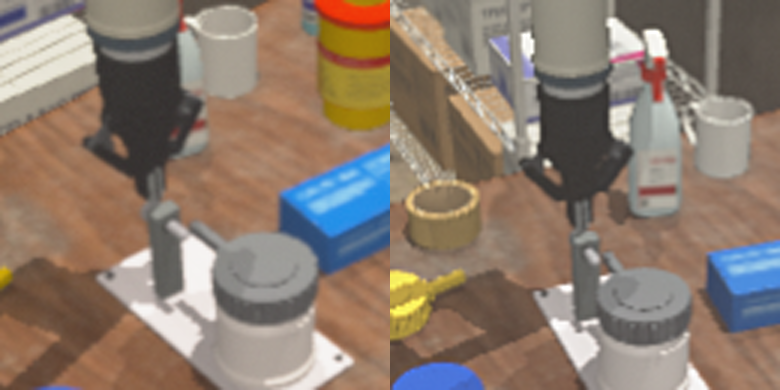

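arm_command(plan=[{"translation": [0.1,0.2,0],"twist": 0,"gripper": 0},{"translation": [0.1,0.3,0],"twist": 0,"gripper": 0},{"translation": [0.1,0.4,0],"twist": 0,"gripper": 0},{"translation": [0.1,0.4,0],"twist": 0,"gripper": 0},{"translation": [0.1,0.4,0],"twist": 0,"gripper": 0}])

```text
clock: 14.88
eef_pos: [576.6, 182.6, 96.0]
tcp_rot: [-3.137, -0.014, -0.082]
contact_force: [-0.1, 4.2, 0.2]
opening: 0.002
```

```bash
python3 -c "
from h import *
can();rel(577,190,93,CY-90)
b=grab_frame('side')[140:220,220:300];c=grab_frame('scene')[150:230,210:290]
cv2.imwrite('pics/c27.png',np.hstack([cv2.resize(c,(390,390),interpolation=2),cv2.resize(b,(390,390),interpolation=2)]))"
```

```text
TCP in canister [148.6  12.4]
shift cm [-0.03 -0.74  0.31] twist 0.002 t 14.88 pos [576.6 182.6  96. ] yaw -4.7 F [-0.1  4.2  0.2] op 0.0
```

View pics/c27.png

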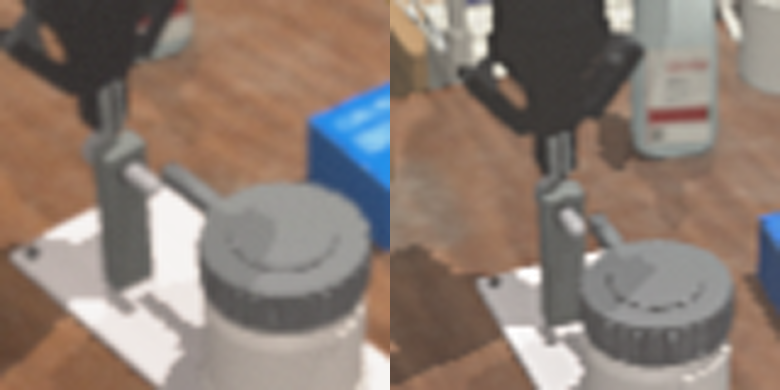

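```bash
python3 -c "
from h import *
s=camera_model('scene');d=camera_model('side')
X,r=tri((s,(210+157/4.875,150+187/4.875)),(d,(220+191/4.875,140+231/4.875)));print(X,r,(X[:2]-C)@E_,(X[:2]-C)@N_)
for t in (89,95,100,110,115):
    p=C+t*E_+16*N_;print(t,(proj(s,[p[0],p[1],104])[0]-[210,150])*4.875,(proj(d,[p[0],p[1],104])[0]-[220,140])*4.875+[390,0])
for x,y,z in ((148,16,117),(148,16,91),(122,1,118),(140,31,118)):
    p=C+x*E_+y*N_;print(x,y,z,(proj(s,[p[0],p[1],z])[0]-[210,150])*4.875)
"
```

```text
[572.80531198 133.73121329  99.76992487] [0.2877978768227252, 0.2877978768225211] 99.5705247907 12.0688619953623
89 [162.24865628 193.56116146] [581.0856927  234.82031763]
95 [155.96386141 188.56663051] [577.93402929 230.14881432]
100 [150.75547379 184.42748916] [575.32457556 226.28092049]
110 [140.41686217 176.2112376 ] [570.15132727 218.612618  ]
115 [135.28627665 172.13384094] [567.5872881  214.81184895]
148 16 117 [100.53239586 128.75300615]
148 16 91 [103.56097056 162.44186352]
122 1 118 [146.89420799 137.68008753]
140 31 118 [ 88.04392246 144.11472635]
```

arm_command(plan=[{"translation": [-0.1,0.2,0],"twist": 0,"gripper": 0},{"translation": [-0.1,0.4,0],"twist": 0,"gripper": 0},{"translation": [-0.1,0.4,0],"twist": 0,"gripper": 0},{"translation": [-0.1,0.4,0],"twist": 0,"gripper": 0},{"translation": [-0.1,0.4,0],"twist": 0,"gripper": 0}])

```text
clock: 15.4
eef_pos: [575.9, 178.7, 96.7]
tcp_rot: [-3.137, -0.016, -0.081]
contact_force: [-0.9, 2.5, 5.3]
opening: 0.0
```

```bash
python3 -c "
from h import *
can();rel(577,190,93,CY-90)
b=grab_frame('side')[140:220,220:300];c=grab_frame('scene')[150:230,210:290]
cv2.imwrite('pics/c28.png',np.hstack([cv2.resize(c,(390,390),interpolation=2),cv2.resize(b,(390,390),interpolation=2)]))"
```

```text
TCP in canister [144.7  12.7]
shift cm [ 0.01 -1.13  0.37] twist 0.002 t 15.4 pos [575.9 178.7  96.7] yaw -4.7 F [-0.9  2.5  5.3] op 0.0
```

View pics/c28.png

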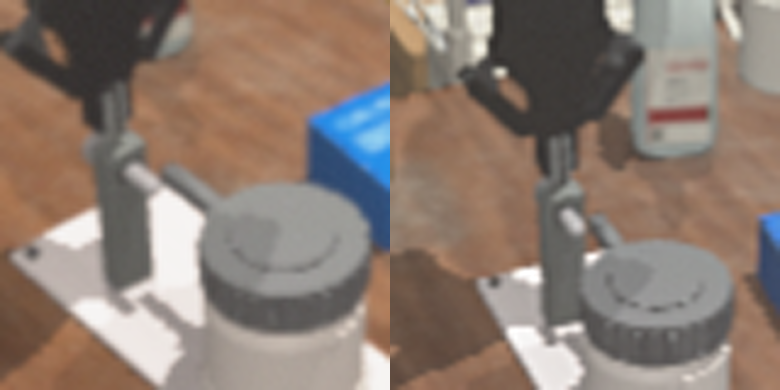

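The TCP went on 4 mm while the bolt tip stayed put, with some vertical force, so the fingers may be slipping on the pad. I'll back off and look.

arm_command(plan=[{"translation": [0,-1,0],"twist": 0,"gripper": 0},{"translation": [0,-3,0],"twist": 0,"gripper": 0},{"translation": [0,-5,-2],"twist": 0,"gripper": 0},{"translation": [0,-5,-5],"twist": 0,"gripper": 0},{"translation": [0,-5,-8],"twist": 0,"gripper": 0}])

```text
clock: 15.92
eef_pos: [577.5, 228.8, 176.4]
tcp_rot: [-3.139, -0.013, -0.08]
contact_force: [-0.3, 0.4, -0.4]
opening: 0.003
```

```bash
python3 -c "
from h import *
can();rel(577,190,93,CY-90)
snap('wrist','pics/w29.png')
b=grab_frame('side')[140:220,220:300];c=grab_frame('scene')[150:230,210:290]
cv2.imwrite('pics/c29.png',np.hstack([cv2.resize(c,(390,390),interpolation=2),cv2.resize(b,(390,390),interpolation=2)]))"
```

```text
TCP in canister [194.7  15.3]
shift cm [0.15 3.89 8.34] twist 0.004 t 15.92 pos [577.5 228.8 176.4] yaw -4.6 F [-0.3  0.4 -0.4] op 0.0
```

View pics/c29.png

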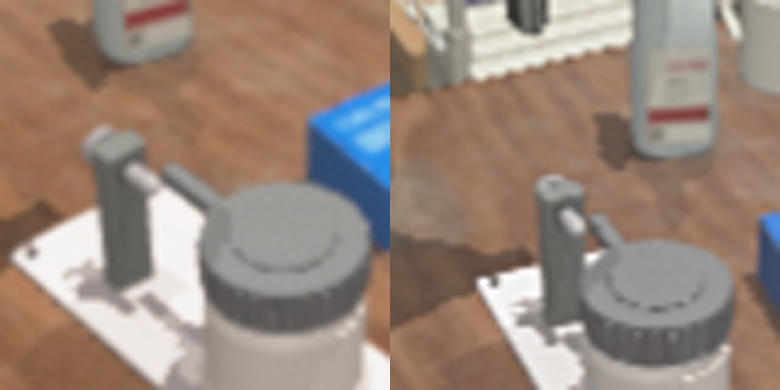

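View pics/w29.png

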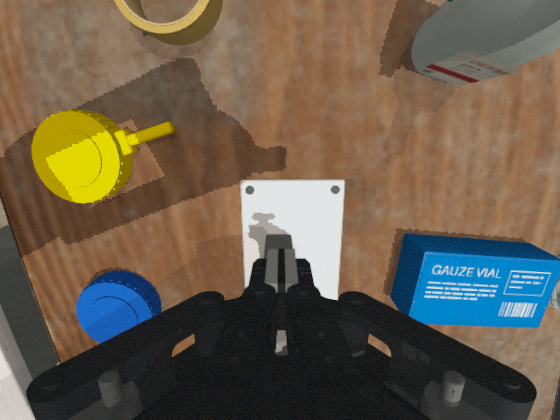

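arm_command(plan=[{"translation": [0.2,4,0],"twist": 0,"gripper": 0.2},{"translation": [0.4,8,0.2],"twist": 0,"gripper": 0.4},{"translation": [0.7,12,0.4],"twist": 0,"gripper": 0.4},{"translation": [0.7,12,0.4],"twist": 0,"gripper": 0.4},{"translation": [0.7,12,0.4],"twist": 0,"gripper": 0.4}])

```text
clock: 16.48
eef_pos: [576.2, 106.5, 173.0]
tcp_rot: [-3.137, -0.017, -0.084]
contact_force: [0.7, 1.1, 0.1]
opening: 0.404
```

```bash
python3 -c "
from h import *
can()
grab_frame('side')
m,im=snap('wrist','pics/w30.png')
cv2.imwrite('pics/w30c.png',cv2.resize(im[50:300,190:350],None,fx=2.4,fy=2.4,interpolation=2))"
```

```text
TCP in canister [72.7  6.4]
```

View pics/w30c.png

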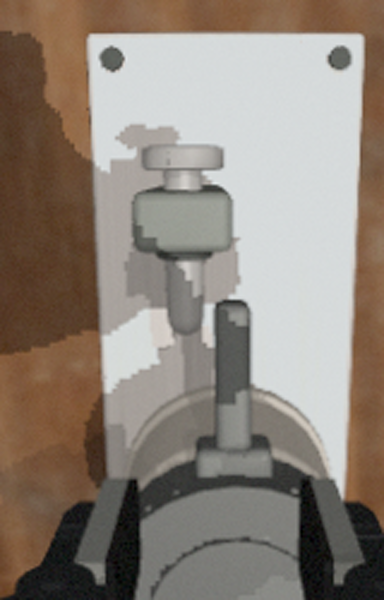

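```bash
python3 -c "
from h import *
can()
m=camera_model('wrist');f=lambda a,b:(190+a/2.4,50+b/2.4)
def P(nm,uv,z):
    p=onz(m,f(*uv),z)[:2]-C; print(nm,z,round(p@E_,1),round(p@N_,1))
P('cL',(88,34),8);P('cR',(363,35),8)
P('pad top outer',(183,145),117);P('pad top inner',(183,168),117)
P('pillar back top',(183,190),118);P('pillar front top',(183,250),118)
P('bolt tip',(184,335),104);P('bolt tip',(184,335),100);P('armtip',(232,300),111);P('armroot',(232,445),111)
P('boltL',(166,300),104);P('boltR',(203,300),104);P('armL',(214,400),111);P('armR',(250,400),111)
"
```

```text
TCP in canister [75.1  6. ]
cL 8 201.2 58.0
cR 8 201.5 -57.1
pad top outer 117 152.9 15.7
pad top inner 117 146.4 15.8
pillar back top 118 140.2 15.8
pillar front top 118 122.9 16.0
bolt tip 104 93.9 16.4
bolt tip 100 93.0 16.5
armtip 111 106.6 1.1
armroot 111 58.2 0.7
boltL 104 105.4 22.0
boltR 104 105.4 10.1
armL 111 73.9 6.7
armR 111 73.8 -5.0
```

```bash
python3 -c "
from h import *
s=camera_model('scene');d=camera_model('side')
print(proj(s,[[577.5,236.3,91.1],[577.5,236.3,111]]),proj(d,[[577.5,236.3,91.1],[577.5,236.3,111]]))
u=(170+132/2.6,110+153/2.6);v=(180+(558-390)/390*160,100+168/390*160);print(u,v,tri((s,u),(d,v)))
"
```

```text
[[220.59760347 174.74569389]
 [220.01571238 169.51509143]] [[247.88315231 174.33773177]
 [247.65553535 169.4285237 ]]
(220.76923076923077, 168.84615384615384) (248.92307692307693, 168.92307692307693) (array([583.65205407, 240.17029593, 108.71568158]), [0.5020647404494196, 0.5020647404495729])
```

The pad's outer face is at x≈153, so the bolt's travel is about 21 mm and it still needs 5 mm. Triangulated, the closed finger tips were at z≈109 while the TCP read 91, so they slid over the pad's upper rim. I'll go back behind the pad and push with the TCP about 20 mm lower.

arm_command(plan=[{"translation": [-0.3,-4,-0.3],"twist": 0,"gripper": 0.2},{"translation": [-0.7,-8,-0.3],"twist": 0,"gripper": 0},{"translation": [-0.9,-12,-0.3],"twist": 0,"gripper": 0},{"translation": [-0.9,-13,-0.3],"twist": 0,"gripper": 0},{"translation": [-0.9,-13,-0.3],"twist": 0,"gripper": 0}])

```text
clock: 17.0
eef_pos: [577.8, 243.4, 176.6]
tcp_rot: [-3.136, -0.017, -0.077]
contact_force: [-0.7, -0.6, 0.2]
opening: 0.001
```

```bash
python3 -c "
from h import *
can()
p=C+200*E_+15.5*N_;rel(p[0],p[1],72,CY-90)"
```

```text
TCP in canister [209.2  16.2]
shift cm [-0.12  0.99 10.46] twist 0.007 t 17.0 pos [577.8 243.4 176.6] yaw -4.4 F [-0.7 -0.6  0.2] op 0.0
```

arm_command(plan=[{"translation": [0,0.2,3],"twist": 0,"gripper": 0},{"translation": [0,0.4,6],"twist": 0,"gripper": 0},{"translation": [0,0.8,9],"twist": 0,"gripper": 0},{"translation": [0,0.8,10.4],"twist": 0,"gripper": 0},{"translation": [0,0.8,10.4],"twist": 0,"gripper": 0}])

```text
clock: 17.42
eef_pos: [576.1, 234.3, 68.5]
tcp_rot: [-3.139, -0.011, -0.076]
contact_force: [-1.2, 0.6, -0.8]
opening: 0.002
```

```bash
python3 -c "
from h import *
can();rel(577,190,72,CY-90)
b=grab_frame('side')[110:220,210:320];c=grab_frame('scene')[120:230,190:300]
cv2.imwrite('pics/c31.png',np.hstack([cv2.resize(c,(390,390),interpolation=2),cv2.resize(b,(390,390),interpolation=2)]))"
```

```text
TCP in canister [200.1  17.2]
shift cm [ 0.43  4.41 -0.35] twist 0.007 t 17.42 pos [576.1 234.3  68.5] yaw -4.4 F [-1.2  0.6 -0.8] op 0.0
```

View pics/c31.png

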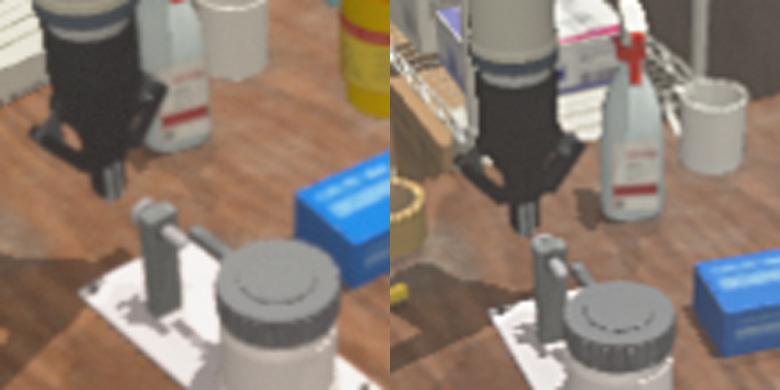

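Now the finger tips are at about the lower edge of the pad. I'll go a few mm lower and push.

arm_command(plan=[{"translation": [0.1,0,0.4],"twist": 0,"gripper": 0},{"translation": [0.1,1,0.4],"twist": 0,"gripper": 0},{"translation": [0.1,2,0.4],"twist": 0,"gripper": 0},{"translation": [0.1,3,0.4],"twist": 0,"gripper": 0},{"translation": [0.1,3.3,0.4],"twist": 0,"gripper": 0}])

```text
clock: 17.93
eef_pos: [577.2, 200.6, 68.8]
tcp_rot: [-3.137, -0.017, -0.078]
contact_force: [-0.8, 1.0, 0.0]
opening: -0.006
```

```bash
python3 -c "
from h import *
can();rel(577,190,66,CY-90)"
```

```text
TCP in canister [166.6  13.2]
shift cm [0.05 1.06 0.27] twist 0.006 t 17.93 pos [577.2 200.6  68.8] yaw -4.4 F [-0.8  1.   0. ] op -0.01
```

arm_command(plan=[{"translation": [-0.1,0.2,0],"twist": 0,"gripper": 0},{"translation": [-0.1,0.4,0],"twist": 0,"gripper": 0},{"translation": [-0.1,0.6,0],"twist": 0,"gripper": 0},{"translation": [-0.1,0.8,0],"twist": 0,"gripper": 0},{"translation": [-0.1,0.8,0],"twist": 0,"gripper": 0}])

```text
clock: 18.35
eef_pos: [575.9, 193.5, 69.0]
tcp_rot: [-3.135, -0.017, -0.078]
contact_force: [0.8, 5.0, 1.4]
opening: -0.001
```

```bash
python3 -c "
from h import *
can();rel(577,190,66,CY-90)"
```

```text
TCP in canister [159.4  13.9]
shift cm [0.13 0.34 0.3 ] twist 0.006 t 18.35 pos [575.9 193.5  69. ] yaw -4.5 F [0.8 5.  1.4] op -0.0
```

arm_command(plan=[{"translation": [0,0.2,0],"twist": 0,"gripper": 0},{"translation": [0,0.3,0],"twist": 0,"gripper": 0},{"translation": [0,0.3,0],"twist": 0,"gripper": 0},{"translation": [0,0.3,0],"twist": 0,"gripper": 0},{"translation": [0,0.3,0],"twist": 0,"gripper": 0}])

```text
clock: 18.77
eef_pos: [576.1, 193.4, 69.2]
tcp_rot: [-3.131, -0.018, -0.078]
contact_force: [-1.0, 15.0, -1.4]
opening: 0.0
```

```bash
python3 -c "
from h import *
can();rel(577,190,66,CY-90)
b=grab_frame('side')[140:220,220:300];c=grab_frame('scene')[150:230,210:290]
cv2.imwrite('pics/c32.png',np.hstack([cv2.resize(c,(390,390),interpolation=2),cv2.resize(b,(390,390),interpolation=2)]))"
```

```text
TCP in canister [159.3  13.8]
shift cm [0.11 0.34 0.32] twist 0.006 t 18.77 pos [576.1 193.4  69.2] yaw -4.5 F [-1.  15.  -1.4] op 0.0
```

View pics/c32.png

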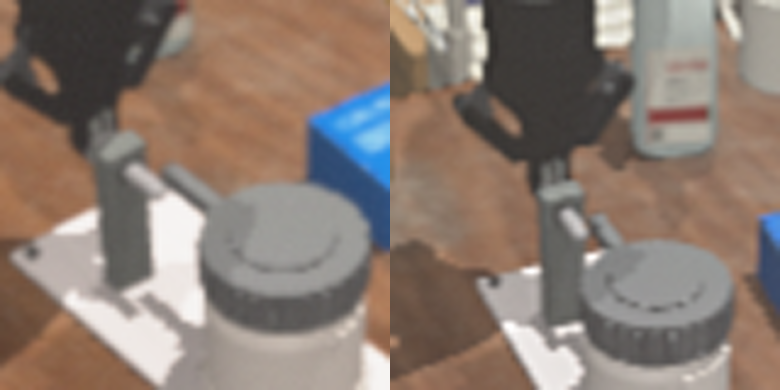

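The force jumps to 15 N with no more travel and TCP x = 159.3, so the pad is at about 148 and the bolt is fully in. I'll back off, lift, and look from above to check.

arm_command(plan=[{"translation": [0,-1,0],"twist": 0,"gripper": 0},{"translation": [0,-3.5,0],"twist": 0,"gripper": 0},{"translation": [0,-5,-3],"twist": 0,"gripper": 0},{"translation": [0,-5,-7],"twist": 0,"gripper": 0},{"translation": [0,-5,-10.8],"twist": 0,"gripper": 0}])

```text
clock: 19.28
eef_pos: [577.0, 243.2, 178.1]
tcp_rot: [-3.133, -0.016, -0.077]
contact_force: [1.0, -0.3, 0.2]
opening: 0.0
```

arm_command(plan=[{"translation": [0.2,4,0],"twist": 0,"gripper": 0.2},{"translation": [0.4,8,0],"twist": 0,"gripper": 0.4},{"translation": [0.7,12,0],"twist": 0,"gripper": 0.4},{"translation": [0.7,13,0],"twist": 0,"gripper": 0.4},{"translation": [0.7,13,0],"twist": 0,"gripper": 0.4}])

```text
clock: 19.7
eef_pos: [573.8, 110.5, 177.1]
tcp_rot: [-3.134, -0.016, -0.079]
contact_force: [-0.3, 0.8, 0.7]
opening: 0.401
```

```bash
python3 -c "
from h import *
can()
grab_frame('side')
m,im=snap('wrist','pics/w33.png')
cv2.imwrite('pics/w33c.png',cv2.resize(im[50:300,190:350],None,fx=2.4,fy=2.4,interpolation=2))
b=grab_frame('side');c=grab_frame('scene');cv2.imwrite('pics/s33.png',c);cv2.imwrite('pics/d33.png',b)
a0=cv2.imread('pics/scene0.png')
for nm,(x0,x1,y0,y1) in dict(label=(370,425,290,345),tape=(140,185,160,195),note=(340,395,205,245)).items():
    print(nm,cv2.absdiff(a0[y0:y1,x0:x1],c[y0:y1,x0:x1]).mean())
"
```

```text
TCP in canister [76.5  9.2]
label 2.3165840220385676
tape 2.4651851851851854
note 2.5053030303030304
```

View pics/w33c.png

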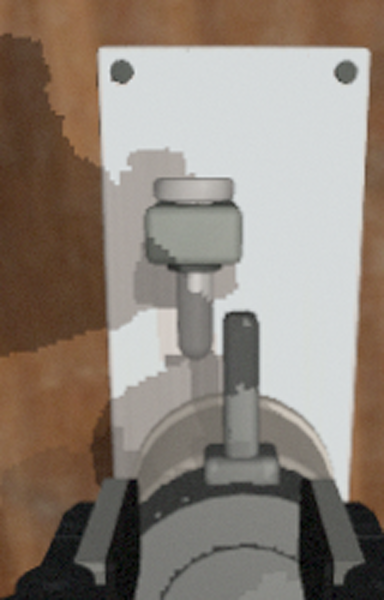

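View pics/s33.png

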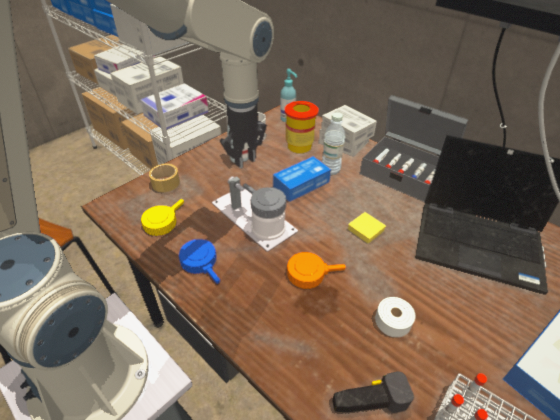

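```bash
python3 -c "
from h import *
m=camera_model('wrist');f=lambda a,b:(190+a/2.4,50+b/2.4)
def P(nm,uv,z):
    p=onz(m,f(*uv),z)[:2]-C; print(nm,round(p@E_,1),round(p@N_,1))
P('pad outer',(194,178),117);P('pillar back',(194,207),118);P('bolt tip',(195,359),104);P('armtip',(240,312),111);P('armroot',(241,455),111)
s=cv2.imread('pics/s33.png')[170:225,235:300];d=cv2.imread('pics/d33.png')[170:225,240:310]
cv2.imwrite('pics/l33.png',np.hstack([cv2.resize(s,(390,330),interpolation=2),cv2.resize(d,(390,330),interpolation=2)]))
print(sense()['contact_force'],sense()['clock'])"
```

```text
pad outer 148.9 16.2
pillar back 140.5 16.2
bolt tip 90.3 16.1
armtip 107.6 1.7
armroot 58.8 0.6
[0.37473671 0.25057099 0.11139191] 19.9
```

View pics/l33.png

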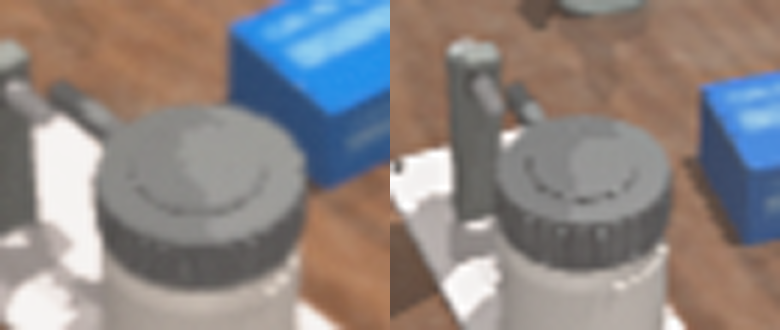

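```bash
python3 -c "
from h import *
s=camera_model('scene');d=camera_model('side')
print(tri((s,(268.5,199.2)),(d,(274.5,198.7))))
from rig import job
print(job.sign_off())"
```

```text
(array([576.84867449,  31.36789289, 118.59080828]), [0.5819997992250023, 0.5819997992250049])
the job is handed in; nothing more can be done
None
```

I turned the lid back until it dropped level into the thread, then screwed it clockwise to its stop and pushed the bolt fully in behind the arm. I handed the job in at about 20 s of the 64 s allowed; the sign-off gives no verdict, so I can't confirm a pass.

**Last checks:**
- **Lid:** the arm is within about 1.3° of canister +x. It stopped there and held about 9 N without turning further. The lid looks level in both views.
- **Bolt:** the pad face is at x ≈ 149 mm and the tip at about 90 mm, so about 25 mm of travel. Pushing rose to 15 N with no further movement.
- **Bystanders:** the label roll, tape roll and note block look the same as in the first picture.
- **Robot:** it was clear of everything, with no contact force.

**What went wrong or disagreed:**
- **Crooked lid:** while the lid hung crooked, its arm slipped under a finger once. I lifted, straddled the arm again lower down and carried on.
- **First bolt push:** it stopped at about 21 mm because the shut finger tips rode over the pad's rim. They appeared about 18–20 mm higher than the reported TCP. A second push about 25 mm lower finished it.
- **Lid height:** my two-view reading of the lid top was 118.6 mm, against an expected 125. The same method read 132 instead of 141 at the start, so I relied on the roughly 13 mm drop it showed (expected 16), the arm angle and the stop rather than the absolute height.

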